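# Turn the drying seed cakes with a spatula

## Robot

A 7-joint arm with a two-finger parallel gripper is mounted at the origin on the work surface. World frame = base frame: x ahead of the robot, y to its left, z up, the work surface at z = 0. Lengths are in mm, angles in degrees, forces in N, time in s.
With the tool pointing down it reaches from about 400 to 850 mm from the base axis. Payload 4.5 kg.
Tool frame: the origin (TCP) lies on the mounting face of the last link; the fingertips stand 166 mm ahead of it and the grasp point (between the pads) lies 147 mm ahead of it; z points along the fingers, y is the line along which they close (so a half turn about z gives the same grasp; the last joint's range is limited). The gripper opens to 88 mm and grips with 3 to 60 N. Pads are 18 mm wide; open, the fingers measure 123 mm over their backs; the gripper's body (75 mm by 187 mm) begins 45 mm behind the grasp point.
Start: joints at [65.879, 39.483, -11.15, 89.685, 9.013, 51.709, -12.324], TCP at [274.575, -561.468, 404.743] pointing down, gripper open.
Joint ranges: [-172.22, 172.22], [-26.19, 119.32], [-84.43, 86.54], [7.71, 146.69], [-57.33, 237.33], [2.42, 119.75], [-152.13, 152.13]. Speed limits (degrees/s): [147.25, 147.25, 180, 180, 180, 180, 180].

## Interface

Orientations are given as [roll, pitch, yaw] about the fixed x, y, z axes, in that order (R = Rz(yaw) Ry(pitch) Rx(roll)).
In Python, from cell import readout, cams, ticket gives the robot as it stands. The module is installed in compiled form; this text tells all that it offers.
- The arm moves only by the tool jog_arm, never from a script. Its argument "deltas" is a list of rows, each an object of numbers: "tx", "ty", "tz": the shift along the tool's x, y, z in mm; "ax", "ay", "az": the turn, a rotation vector about the tool's x, y, z in rad; "jaw": the finger opening in mm, from 0 to 88.1. A call has 1 to 12 rows; each row is the pose to reach, as a shift and turn from the pose commanded when the call began, along the tool's axes at that moment; what a row does not reach only later rows make up. A row lasts 1/10 s, in which the tool goes at most 50 mm and 8.59 degrees, less where a joint would pass 70% of its speed; a pose out of reach is approached as far as the arm can. A call with a gripper value outside its range is refused whole. The fingers move at their own pace and stop on an object; "newtons" is the grip in N (left out, the last holds). Time passes only in rows, so rows that repeat a pose let the fingers close. It gives the time, the measured TCP pose, the force, the opening and the grip force at its end, in the units of the state.
- readout.observe(): the state, without advancing time (a new reading comes with each control period).
- cams.camera(name): name is "scene" or "top" or "wrist"; returns the picture (400x640x3 uint8, red, green, blue); there is no depth.
- cams.calibration(name): a dict with "K" (3x3 intrinsics, pixels), "rvec" (rotation vector, rad) and "tvec" (3), from world to camera coordinates, as OpenCV has them; the wrist camera has in their place "T_tool_cam" (4x4, takes a point from camera to tool coordinates, whose origin is the TCP and whose axes are the flange's). Camera axes: x right, y down, z forward; pixel columns grow to the right and rows downward; lengths in mm; the calibration is good to about 2 mm. The wrist camera is an equidistant fisheye: a pixel r from the principal point sees the ray r / f radians off the axis. A picture is of the moment at which its call begins: read the wrist's pose just before it. calibration takes no time and is no camera call.
- ticket.sign_off(): hands the job in; it is judged then, once.
The state is a dict: "clock": time; "joints": joint angles; "joint_vel": joint speeds; "joint_torque": joint torques, N m; "tool_pos": TCP position; "ee_rot": TCP orientation; "ft_force": force on the tool from outside, world axes, zero at the start; "moment": the same for the moment, N m; "opening": finger opening in mm; "finger_force": force on a finger pad.
Only numpy, scipy, OpenCV 4.12 (cv2) and the standard library are available. Lean on these libraries where they do the work, as an engineer would, in place of code of your own. Each camera call takes 0.05 s, during which the arm holds its last target. There are 200 camera calls.

## Task

Two of the three bird-seed cakes drying on the cork board still lie seed side up: use the spatula to turn both over, keeping them low over the board, so that each ends flat, seed side down and wholly on the cork. Don't touch the cakes with the gripper, and leave the cake that is already turned and everything else on the bench where it is. Then lay the spatula back on its wooden rest as you found it, handle in the notch and blade flat on the bench.

Things in the scene. Friction and masses are not known exactly. Their poses are not given: they have to be found in the camera images.
- cake_a: a seed cake still to be turned: hard brown pressed disc, 100 mm across, 18 mm thick, 130 g, kernels showing in its upper face, the other face smooth. Faces flat over 72 mm, rim rounded like a biscuit's (the underside rises 4 mm over the 10 mm outside the flat, then steeper; widest at half height). Origin: centre of the smooth face, at first on the board; z out of the seed face, at first up
- cake_b: the other cake still to be turned, same as cake_a. Cakes grip cork (friction about 1), slip on steel (0.3): a blade edge within 2 mm of the cork slides in under the rim, higher it shoves the cake. Lifted at one side a cake pivots on its far rim, falls over past upright, lands about 110 mm on. The 3 cakes are dealt to 2 places at the ends of the board's far half and 1 mid near half
- cake_turned: the seed cake that is already turned, of the same size and make, smooth face up, seeds hidden below; leave it. Origin: centre of the face that lies on the board; z points up.
- board: fixed flat cork drying board, 310 x 530 x 12 mm, on which the cakes lie. Origin: centre of its underside on the bench; x along its 310 mm side (away from the robot at yaw 0), y along its 530 mm side; its top is 12 mm above the bench (z = 0).
- spatula: cranked spatula, 207 mm long, 130 g: flat slotted steel blade 70 long, 64 wide, 2 mm thick; from its rear edge an 8 mm thick neck climbs to a dark wooden handle 110 long, 22 wide, 16 mm high, parallel to the blade, underside 40 mm above the blade's underside. Origin: under the blade's middle; x to the blade's front edge, z up. Handle from x = -62 to -172 mm. Lies level at the start
- spatula_tip (a point): middle of the blade's front edge, at its underside (35 mm ahead of the spatula's origin)
- spatula_grip (a point): centre of the handle's cross-section at the place to hold it, x = -97, z = 48 mm in the spatula's frame (132 mm behind the front edge); the fingers go either side of the 22 mm width
- spatula_seat (a point): point on the underside of the handle that sits in the notch of the rest, x = -147, z = 40 mm in the spatula's frame
- rest: fixed wooden tool rest, 32 x 80 mm and 54 mm high (thin foot plate 60 x 100 mm), with a notch along its x axis across the top, 32 mm wide and 14 mm deep, in which the handle lies; to the left or right of the board. Origin: centre of its underside; x along the notch, towards the blade of the lying spatula.
- rest_notch (a point): middle of the notch's floor, 40 mm above the bench; the spatula's seat point starts here, the blade flat on the bench 112 to 182 mm further along the rest's x
- pot: loose green plastic flower pot, empty, 94 mm across the rim and 80 mm high, on the side of the board opposite to the rest; leave it. Origin: centre of its underside.
- fork: loose stainless steel hand fork with a wooden handle, lying beyond the pot, 280 mm long, 78 mm wide over the tines, at most 30 mm high; leave it. Origin: on the bench near its middle; x towards the tines, which end at x = 148; the handle reaches to x = -125 mm.
- seed_jar: loose glass jar, 72 mm across and 95 mm high, standing behind the board; leave it. Origin: centre of its underside.
- mould: loose steel cake mould, an open ring 104 mm across and 45 mm high with a 35 mm side handle, standing behind the board; leave it. Origin: centre of its underside; its handle points along x.
- kneeler: loose grey kneeling block, 130 x 220 x 45 mm, at the right end of the bench; leave it. Origin: centre of its underside.
Not all that is in view belongs to the job. Leave any red look-alike of the cake_b alone.

How it is judged:
By the outcome, as a careful person would: the job done as asked, in the order asked, and still so for the second after the job is handed in, with the robot touching nothing.
It also fails if it takes over 72 s, if anything falls off the work surface, if the arm or the gripper's body presses on something with over 40 N, if the wrist force passes 120 N, or if a joint passes its speed limit or range.

## Working session

There is one attempt and no reset: what is moved stays moved. The work goes in short steps, Python scripts to look and compute and a tool call to move; the robot and the scene stay as the last step left them, time stands still between calls to the robot, and variables do not carry over. Pictures are saved under pics/ and viewed, at most 10 in all, crops included, and the job is handed in when it is done.

Besides the shell and the picture viewer there is one more tool, called as name(argument=value, ...), one argument or row to a line, values as JSON. jog_arm: Moves the arm, as the interface text tells. Its arguments: {"type":"object","properties":{"deltas":{"type":"array"},"newtons":{"type":"number"}},"required":["deltas"]}

```bash
mkdir -p pics
python3 - <<'E'
from cell import readout,cams
import cv2,numpy as np
print(readout.observe())
for n in ("scene","top"):
    cv2.imwrite(f"pics/{n}0.png",cams.camera(n)[:,:,::-1]); print(n,cams.calibration(n))
print(cams.calibration("wrist"))
E
```

```text
{'clock': 0.0, 'joints': array([ 65.87911942,  39.53638743, -11.1463474 ,  89.74588756,
         9.01376826,  51.71035315, -12.32378074]), 'joint_vel': array([ 0.09957298,  0.0114239 , -0.0490417 , -0.10068108,  0.05580767,
        0.02473646,  0.0213819 ]), 'joint_torque': array([ 7.39583338e-04, -5.27564228e+01, -1.26647919e+00, -1.53427756e+01,
       -5.25984087e-02,  6.71401926e-03,  1.61632479e-04]), 'tool_pos': array([ 274.38066693, -561.17823022,  403.87079537]), 'ee_rot': array([-1.79889796e+02,  7.79399083e-03,  2.60648640e+01]), 'ft_force': array([ 0.09150806,  0.3382421 , -0.77712795]), 'moment': array([ 0.00517405,  0.04004687, -0.00048037]), 'finger_force': 0.0, 'opening': 88.14664225094577}
scene {'K': array([[511.51843269,   0.        , 321.36820655],
       [  0.        , 511.51843269, 198.70623979],
       [  0.        ,   0.        ,   1.        ]]), 'rvec': array([ 1.80754934,  1.4891878 , -0.74380963]), 'tvec': array([ -17.82697308, -291.668837  , 2184.56760737])}
top {'K': array([[478.98506111,   0.        , 323.27847388],
       [  0.        , 478.98506111, 194.39959085],
       [  0.        ,   0.        ,   1.        ]]), 'rvec': array([ 2.13586502, -2.10023889,  0.20932581]), 'tvec': array([-105.82883759,  543.61891088, 1757.41311808])}
{'K': array([[309.70691629,   0.        , 318.16503611],
       [  0.        , 309.70691629, 201.26706739],
       [  0.        ,   0.        ,   1.        ]]), 'T_tool_cam': array([[-7.95940937e-04, -9.61527725e-01, -2.74706753e-01,
         7.07993702e+01],
       [ 9.99998896e-01, -4.20522405e-04, -1.42550594e-03,
        -1.19767544e-02],
       [ 1.25514314e-03, -2.74707584e-01,  9.61526998e-01,
         1.97053657e+01],
       [ 0.00000000e+00,  0.00000000e+00,  0.00000000e+00,
         1.00000000e+00]])}
```

View pics/top0.png

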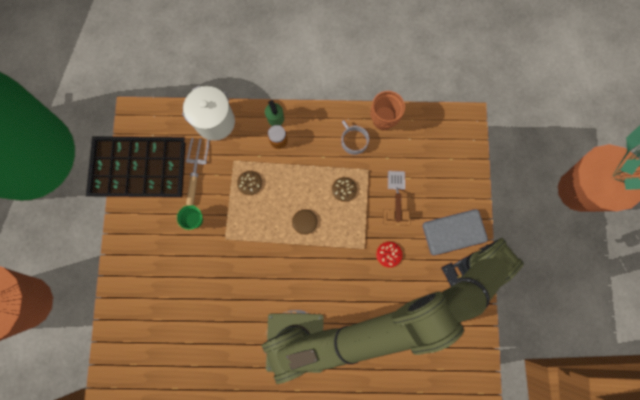

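View pics/scene0.png

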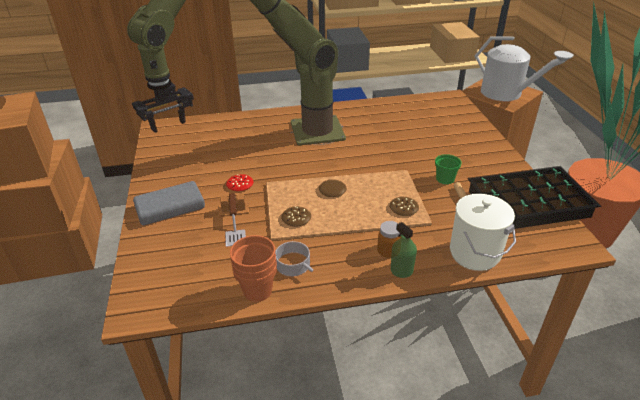

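Top view: seed cakes at (249,182) and (344,189), and the turned cake at (305,222). The spatula blade is at (397,180) with its handle toward (398,220), and a red look-alike stands at (390,254). I'll enlarge and localise.

```bash
cat > h.py <<'E'
import numpy as np,cv2
from scipy.spatial.transform import Rotation as R
from cell import readout,cams
def ray(n,uv,z):
    c=cams.calibration(n);M=cv2.Rodrigues(c["rvec"])[0];C=-M.T@c["tvec"]
    d=M.T@np.linalg.inv(c["K"])@np.array([*uv,1.]);return C+d*(z-C[2])/d[2]
E
python3 - <<'E'
from h import *
t=cv2.imread("pics/top0.png")
cv2.imwrite("pics/topA.png",cv2.resize(t[150:260,220:420],None,fx=4,fy=4,interpolation=cv2.INTER_CUBIC))
for n,uv,z in [("seedL",(249,182),30),("seedR",(344,189),30),("turned",(305,222),30),("blade",(397,180),2),("handle end",(398,220),56),("red",(390,254),20)]: print(n,ray("top",uv,z).round(1))
E
```

```text
seedL [593.9 190.1  30. ]
seedR [ 572.6 -175.9   30. ]
turned [442.3 -29.2  30. ]
blade [ 618.  -384.3    2. ]
handle end [ 452.1 -377.5   56. ]
red [ 327.8 -351.3   20. ]
```

View pics/topA.png

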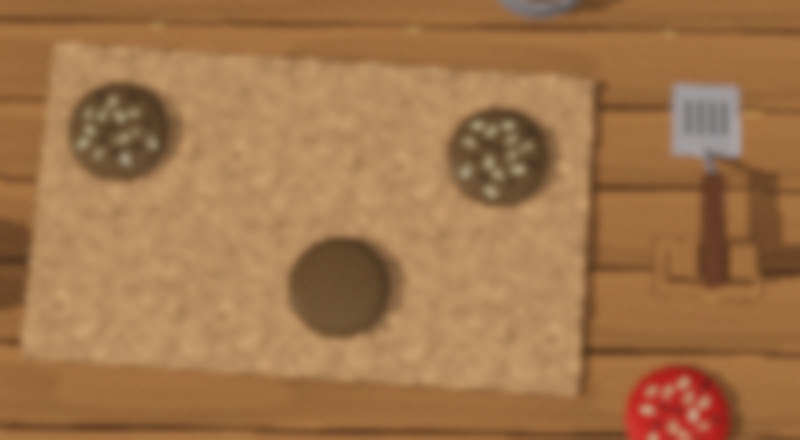

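```bash
cat >> h.py <<'E'
def go(pos,rpy):
    "delta from measured pose to target; pos = TCP"
    s=readout.observe();T=R.from_euler('xyz',s['ee_rot'],degrees=True);G=R.from_euler('xyz',rpy,degrees=True)
    t=T.inv().apply(np.array(pos)-s['tool_pos']);a=(T.inv()*G).as_rotvec()
    return dict(zip(["tx","ty","tz","ax","ay","az"],[*t.round(1),*a.round(4)]))
E
python3 - <<'E'
from h import *
f=lambda u,v,z:ray("top",(220+(u-1.5)/4,150+(v-1.5)/4),z)[:2].round(1)
for n,p,z in [("bl fl",(673,85),2),("fr",(739,85),2),("rr",(741,157),2),("rl",(672,157),2),("hEnd",(714,285),56),("hFront",(712,175),56),
 ("L",(120,131),21),("R",(499,156),21),("T",(340,287),21),("b1",(57,42),12),("b2",(597,78),12),("b3",(580,395),12),("b4",(22,355),12)]: print(n,f(*p,z))
p=lambda u,v,z:ray("top",(u,v),z)[:2].round(0)
print("pot",p(189,216,60),"jar",p(277,135,60),"mould",p(355,139,30),"fork",p(190,203,15),p(202,145,15),"bucket",p(210,113,100))
E
```

```text
bl fl [ 654.2 -348.9]
fr [ 655.3 -413.8]
rr [ 583.  -414.6]
rl [ 581.9 -347.2]
hEnd [ 448.8 -378. ]
hFront [ 553.6 -377.5]
L [594.4 189.1]
R [ 576.  -177.7]
T [445.9 -27.3]
b1 [684.8 256.5]
b2 [ 657.5 -273.3]
b3 [ 348.  -256.6]
b4 [377.  273.4]
pot [453. 403.] jar [775.  86.] mould [ 774. -217.] fork [511. 416.] [743. 385.] bucket [845. 340.]
```

```bash
python3 -c "
from h import *
print(go((521,-379.5,320),(180,0,-0.5)))"
```

```text
{'tx': np.float64(301.4), 'ty': np.float64(-54.8), 'tz': np.float64(84.1), 'ax': np.float64(-0.0016), 'ay': np.float64(0.0005), 'az': np.float64(0.4636)}
```

jog_arm(
  deltas=[
    {"tx":301,"ty":-55,"tz":84,"az":0.464},
    {"tx":301,"ty":-55,"tz":84,"az":0.464},
    {"tx":301,"ty":-55,"tz":84,"az":0.464},
    {"tx":301,"ty":-55,"tz":84,"az":0.464},
    {"tx":301,"ty":-55,"tz":84,"az":0.464},
    {"tx":301,"ty":-55,"tz":84,"az":0.464},
    {"tx":301,"ty":-55,"tz":84,"az":0.464},
    {"tx":301,"ty":-55,"tz":84,"az":0.464},
    {"tx":301,"ty":-55,"tz":84,"az":0.464},
    {"tx":301,"ty":-55,"tz":84,"az":0.464},
  ],
)

```text
$.deltas[0]: bad value
```

```bash
python3 -c "
from h import *
s=readout.observe();print(s)
cv2.imwrite('pics/w1.png',cams.camera('wrist')[:,:,::-1])"
```

```text
{'clock': 0.1, 'joints': array([ 65.87683297,  39.52670795, -11.1443857 ,  89.7373278 ,
         9.01257668,  51.71025628, -12.3227974 ]), 'joint_vel': array([-0.09968658,  0.00924805,  0.0800721 , -0.19389178, -0.12848141,
        0.03679443,  0.12920533]), 'joint_torque': array([-3.70295020e-03, -5.28501749e+01, -1.27163518e+00, -1.53834790e+01,
       -5.25413838e-02,  2.08928934e-03,  5.04223522e-05]), 'tool_pos': array([ 274.41398422, -561.21399232,  404.01523179]), 'ee_rot': array([-1.79907760e+02,  7.44454588e-03,  2.60648253e+01]), 'ft_force': array([-0.93356492, -0.24898756, -0.51653755]), 'moment': array([-0.06702613,  0.04469124, -0.02099984]), 'finger_force': 0.0, 'opening': 87.80631759902509}
```

View pics/w1.png

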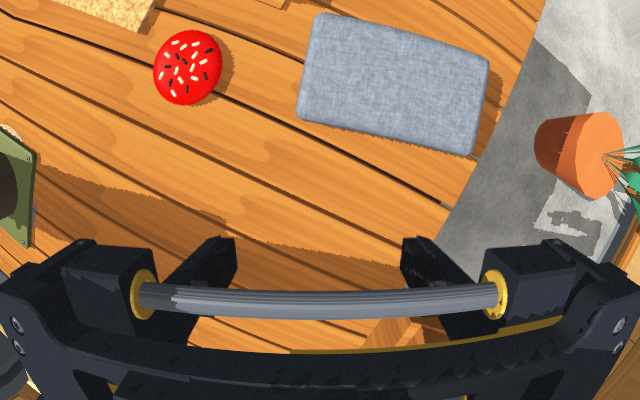

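The picture is from the start pose: red look-alike at (187,67), kneeler at (395,85). The call was refused, probably because every key must be present.

jog_arm(
  deltas=[
    {"tx":301,"ty":-55,"tz":84,"ax":0,"ay":0,"az":0.464,"jaw":88},
    {"tx":301,"ty":-55,"tz":84,"ax":0,"ay":0,"az":0.464,"jaw":88},
    {"tx":301,"ty":-55,"tz":84,"ax":0,"ay":0,"az":0.464,"jaw":88},
    {"tx":301,"ty":-55,"tz":84,"ax":0,"ay":0,"az":0.464,"jaw":88},
    {"tx":301,"ty":-55,"tz":84,"ax":0,"ay":0,"az":0.464,"jaw":88},
    {"tx":301,"ty":-55,"tz":84,"ax":0,"ay":0,"az":0.464,"jaw":88},
    {"tx":301,"ty":-55,"tz":84,"ax":0,"ay":0,"az":0.464,"jaw":88},
    {"tx":301,"ty":-55,"tz":84,"ax":0,"ay":0,"az":0.464,"jaw":88},
    {"tx":301,"ty":-55,"tz":84,"ax":0,"ay":0,"az":0.464,"jaw":88},
    {"tx":301,"ty":-55,"tz":84,"ax":0,"ay":0,"az":0.464,"jaw":88},
  ],
)

```text
clock: 1.15
tool_pos: [518.5, -382.5, 321.3]
ee_rot: [179.9, 0.1, -0.8]
ft_force: [-0.7, -0.5, -0.1]
opening: 88.1
finger_force: 0.0
```

```bash
python3 -c "
from h import *
s=readout.observe();print(s['joints'],s['tool_pos'],s['ee_rot'])
cv2.imwrite('pics/w2.png',cams.camera('wrist')[:,:,::-1])"
```

```text
[ 32.57145081  46.49718488  -0.54303982  90.75626286   0.8000026
  42.74206067 -59.16273578] [ 518.52528858 -382.50639358  321.29992526] [ 1.79868335e+02  7.04148240e-02 -7.72955536e-01]
```

View pics/w2.png

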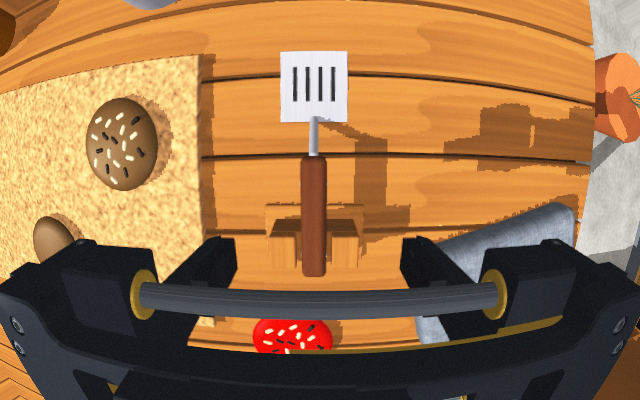

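Wrist view: blade corners (281,52), (347,52), (348,121), (281,121). The handle axis runs (313,157) to (314,274), and the handle lies in the rest notch. The right cake is at about (122,143).

```bash
cat >> h.py <<'E'
def wray(uv,z,s=None):
    s=s or readout.observe();c=cams.calibration("wrist");K=c["K"];T=c["T_tool_cam"]
    d=(np.array(uv)-K[:2,2])/K[0,0];r=np.hypot(*d);v=np.array([*(d/r*np.sin(r)),np.cos(r)])
    Q=R.from_euler('xyz',s['ee_rot'],degrees=True)
    o=s['tool_pos']+Q.apply(T[:3,3]);v=Q.apply(T[:3,:3]@v);return (o+v*(z-o[2])/v[2]).round(1)
E
python3 - <<'E'
from h import *
for u,v,z in [(281,52,2),(347,52,2),(348,121,2),(281,121,2),(313,157,56),(314,274,56),(122,143,24)]: print(u,v,wray((u,v),z)[:2])
print(go((521,-380,195),(180,0,-0.5)))
E
```

```text
281 52 [ 652.1 -349.1]
347 52 [ 650.9 -412. ]
348 121 [ 583.1 -412.2]
281 121 [ 584.2 -347.8]
313 157 [ 555.7 -379. ]
314 274 [ 450.6 -377.8]
122 143 [ 575.1 -181.2]
{'tx': np.float64(2.4), 'ty': np.float64(-2.7), 'tz': np.float64(126.4), 'ax': np.float64(0.0021), 'ay': np.float64(0.0008), 'az': np.float64(-0.0048)}
```

jog_arm(
  deltas=[
    {"tx":2,"ty":-3.8,"tz":60,"ax":0.002,"ay":0.001,"az":0.004,"jaw":88},
    {"tx":2,"ty":-3.8,"tz":90,"ax":0.002,"ay":0.001,"az":0.004,"jaw":88},
    {"tx":2,"ty":-3.8,"tz":110,"ax":0.002,"ay":0.001,"az":0.004,"jaw":60},
    {"tx":2,"ty":-3.8,"tz":120,"ax":0.002,"ay":0.001,"az":0.004,"jaw":50},
    {"tx":2,"ty":-3.8,"tz":126,"ax":0.002,"ay":0.001,"az":0.004,"jaw":40},
    {"tx":2,"ty":-3.8,"tz":126,"ax":0.002,"ay":0.001,"az":0.004,"jaw":40},
    {"tx":2,"ty":-3.8,"tz":126,"ax":0.002,"ay":0.001,"az":0.004,"jaw":40},
  ],
)

```text
clock: 1.9
tool_pos: [523.1, -376.7, 196.1]
ee_rot: [-180.0, -0.2, -0.8]
ft_force: [-0.0, 0.0, 0.0]
opening: 50.1
finger_force: 0.0
```

```bash
python3 -c "
from h import *
s=readout.observe();print(s['joints'],s['tool_pos'],s['ee_rot'],s['ft_force'],s['opening'])
print(go((520.6,-378.7,195),(180,0,-1)))"
```

```text
[ 32.09325724  56.78226076  -0.74912153  93.39503349   1.03477784
  29.69984302 -60.00367287] [ 523.14260227 -376.74386719  196.07648024] [-1.79968440e+02 -1.69356424e-01 -7.88992796e-01] [-0.00791784  0.02628896  0.00665789] 50.06586299710167
{'tx': np.float64(-2.5), 'ty': np.float64(2.0), 'tz': np.float64(1.1), 'ax': np.float64(-0.0006), 'ay': np.float64(-0.003), 'az': np.float64(0.0037)}
```

jog_arm(
  deltas=[
    {"tx":-2.5,"ty":2,"tz":1,"ax":-0.0006,"ay":-0.003,"az":0.004,"jaw":40},
    {"tx":-2.5,"ty":2,"tz":1,"ax":-0.0006,"ay":-0.003,"az":0.004,"jaw":28},
    {"tx":-2.5,"ty":2,"tz":1,"ax":-0.0006,"ay":-0.003,"az":0.004,"jaw":10},
    {"tx":-2.5,"ty":2,"tz":1,"ax":-0.0006,"ay":-0.003,"az":0.004,"jaw":10},
    {"tx":-2.5,"ty":2,"tz":1,"ax":-0.0006,"ay":-0.003,"az":0.004,"jaw":10},
    {"tx":-2.5,"ty":2,"tz":1,"ax":-0.0006,"ay":-0.003,"az":0.004,"jaw":10},
    {"tx":-2.5,"ty":2,"tz":1,"ax":-0.0006,"ay":-0.003,"az":0.004,"jaw":10},
  ],
  newtons=50,
)

```text
clock: 2.6
tool_pos: [520.4, -378.1, 194.1]
ee_rot: [-179.9, 0.1, -1.0]
ft_force: [-0.1, 0.6, 4.4]
opening: 21.1
finger_force: 50.0
```

```bash
python3 -c "
from h import *
s=readout.observe();print(s['tool_pos'],s['ee_rot'],s['ft_force'],s['opening'],s['finger_force'])"
```

```text
[ 520.433777   -378.14531142  194.0998275 ] [-1.79945029e+02  9.06205793e-02 -9.87912823e-01] [-0.08285683  0.55588791  4.35814604] 21.069935618151558 50.000478476285934
```

jog_arm(
  deltas=[
    {"tx":0,"ty":0,"tz":-15,"ax":0,"ay":0,"az":0,"jaw":10},
    {"tx":0,"ty":0,"tz":-45,"ax":0,"ay":0,"az":0,"jaw":10},
    {"tx":0,"ty":0,"tz":-90,"ax":0,"ay":0,"az":0,"jaw":10},
    {"tx":10,"ty":0,"tz":-120,"ax":0,"ay":0,"az":-0.14,"jaw":10},
    {"tx":20,"ty":0,"tz":-120,"ax":0,"ay":0,"az":-0.28,"jaw":10},
    {"tx":30,"ty":0,"tz":-120,"ax":0,"ay":0,"az":-0.42,"jaw":10},
    {"tx":40,"ty":0,"tz":-120,"ax":0,"ay":0,"az":-0.56,"jaw":10},
    {"tx":50,"ty":2,"tz":-120,"ax":0,"ay":0,"az":-0.7,"jaw":10},
    {"tx":56,"ty":4,"tz":-120,"ax":0,"ay":0,"az":-0.84,"jaw":10},
    {"tx":56,"ty":4,"tz":-120,"ax":0,"ay":0,"az":-0.98,"jaw":10},
    {"tx":56,"ty":4,"tz":-120,"ax":0,"ay":0,"az":-1.12,"jaw":10},
    {"tx":56,"ty":4,"tz":-120,"ax":0,"ay":0,"az":-1.26,"jaw":10},
  ],
)

```text
clock: 3.8
tool_pos: [576.2, -383.1, 314.0]
ee_rot: [-179.8, -0.0, 71.5]
ft_force: [-0.7, 0.1, -1.3]
opening: 20.9
finger_force: 50.0
```

```bash
python3 -c "
from h import *
s=readout.observe();print(s['joints'],s['tool_pos'],s['ee_rot'],s['ft_force'],s['moment'],s['opening'])
print(go((576,-382,250),(180,0,90)))"
```

```text
[ 39.83380523  51.55882498 -20.53201152  80.88133692  20.58494812
  51.43116135  -4.95180301] [ 576.24058976 -383.06286113  313.98443578] [-1.79833982e+02 -1.26426157e-02  7.15479069e+01] [-0.68340527  0.14077546 -1.27810173] [-0.10834191 -0.05374887  0.01563768] 20.93411569241578
{'tx': np.float64(0.9), 'ty': np.float64(-0.4), 'tz': np.float64(64.0), 'ax': np.float64(-0.0028), 'ay': np.float64(-0.0007), 'az': np.float64(-0.322)}
```

jog_arm(
  deltas=[
    {"tx":1,"ty":0,"tz":15,"ax":-0.003,"ay":0,"az":-0.13,"jaw":10},
    {"tx":1,"ty":0,"tz":35,"ax":-0.003,"ay":0,"az":-0.26,"jaw":10},
    {"tx":1,"ty":0,"tz":55,"ax":-0.003,"ay":0,"az":-0.322,"jaw":10},
    {"tx":1,"ty":0,"tz":64,"ax":-0.003,"ay":0,"az":-0.322,"jaw":10},
    {"tx":1,"ty":0,"tz":64,"ax":-0.003,"ay":0,"az":-0.322,"jaw":10},
    {"tx":1,"ty":0,"tz":64,"ax":-0.003,"ay":0,"az":-0.322,"jaw":10},
    {"tx":1,"ty":0,"tz":64,"ax":-0.003,"ay":0,"az":-0.322,"jaw":10},
  ],
)

```text
clock: 4.5
tool_pos: [577.3, -382.2, 251.0]
ee_rot: [179.8, 0.0, 89.6]
ft_force: [0.3, -0.3, -0.9]
opening: 21.1
finger_force: 50.0
```

```bash
python3 -c "
from h import *
s=readout.observe();print(s['joints'],s['tool_pos'],s['ee_rot'],s['ft_force'],s['moment'],s['opening'])
cv2.imwrite('pics/w3.png',cams.camera('wrist')[:,:,::-1])"
```

```text
[ 41.25782163  56.55765055 -23.58474174  82.68295175  27.39525286
  46.33682245   7.72047612] [ 577.26369154 -382.20582436  251.01444633] [1.79835164e+02 1.66917760e-02 8.96235761e+01] [ 0.34404468 -0.27336257 -0.88694288] [-0.06397101 -0.06707905 -0.04580335] 21.093761569692575
```

View pics/w3.png

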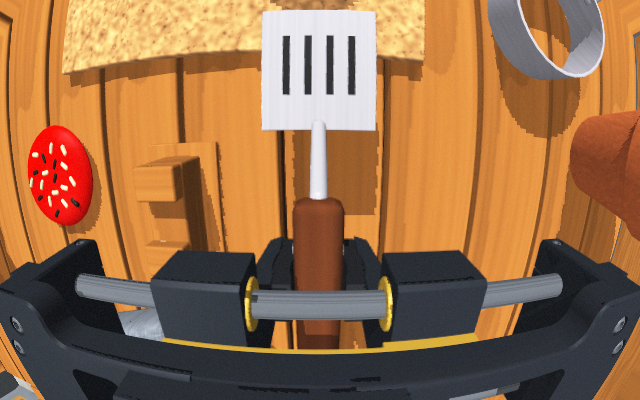

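The blade is centred and straight in the grip, with its front edge at (262,11)–(376,11). The board edge lies beneath it and the cake is out of view.

```bash
cat >> h.py <<'E'
def tool(tip,psi,phi):
    S=R.from_euler('ZY',[psi,phi],degrees=True);Q=S*R.from_euler('x',180,degrees=True)
    return np.array(tip)+S.apply([-132,0,194.1]),Q.as_euler('xyz',degrees=True)
def tip():
    s=readout.observe();Q=R.from_euler('xyz',s['ee_rot'],degrees=True)
    return (s['tool_pos']+Q.apply([132,0,194.1])).round(1),s['ee_rot'].round(2),s['ft_force'].round(1),s['clock']
def rel(tips):
    "tips: list of (tip,psi,phi)"
    for t in tips: print({k:float(v) for k,v in go(*tool(*t)).items()})
E
python3 -c "
from h import *
print(tip())
rel([((576,-245,20),90,3),((576,-245,13),90,3)])"
```

```text
(array([ 578.6, -250.3,   56.8]), array([1.7984e+02, 2.0000e-02, 8.9630e+01]), array([-0. , -0.1, -1.4]), 4.55)
{'tx': 15.6, 'ty': -1.4, 'tz': 30.2, 'ax': 0.0027, 'ay': -0.0521, 'az': -0.0065}
{'tx': 15.6, 'ty': -1.4, 'tz': 37.2, 'ax': 0.0027, 'ay': -0.0521, 'az': -0.0065}
```

jog_arm(
  deltas=[
    {"tx":8,"ty":-1.4,"tz":15,"ax":0.0027,"ay":-0.052,"az":-0.0065,"jaw":10},
    {"tx":15.6,"ty":-1.4,"tz":30,"ax":0.0027,"ay":-0.052,"az":-0.0065,"jaw":10},
    {"tx":15.6,"ty":-1.4,"tz":33,"ax":0.0027,"ay":-0.052,"az":-0.0065,"jaw":10},
    {"tx":15.6,"ty":-1.4,"tz":35,"ax":0.0027,"ay":-0.052,"az":-0.0065,"jaw":10},
    {"tx":15.6,"ty":-1.4,"tz":36,"ax":0.0027,"ay":-0.052,"az":-0.0065,"jaw":10},
    {"tx":15.6,"ty":-1.4,"tz":36,"ax":0.0027,"ay":-0.052,"az":-0.0065,"jaw":10},
    {"tx":15.6,"ty":-1.4,"tz":36,"ax":0.0027,"ay":-0.052,"az":-0.0065,"jaw":10},
  ],
)

```text
clock: 5.25
tool_pos: [575.5, -367.1, 214.2]
ee_rot: [-179.9, 3.0, 90.0]
ft_force: [0.4, -0.0, -2.2]
opening: 21.0
finger_force: 50.0
```

```bash
python3 -c "
from h import *
print(tip())
rel([((576,-245,12),90,3)])"
```

```text
(array([ 575.4, -245.3,   13.6]), array([-179.95,    2.97,   89.98]), array([ 0.4, -0. , -2.2]), 5.25)
{'tx': 0.5, 'ty': 0.5, 'tz': 1.5, 'ax': -0.0009, 'ay': -0.0006, 'az': -0.0004}
```

Creep down until the edge touches the cork.

jog_arm(
  deltas=[
    {"tx":0.5,"ty":0.5,"tz":1,"ax":-0.0009,"ay":0,"az":0,"jaw":10},
    {"tx":0.5,"ty":0.5,"tz":1.5,"ax":-0.0009,"ay":0,"az":0,"jaw":10},
    {"tx":0.5,"ty":0.5,"tz":1.5,"ax":-0.0009,"ay":0,"az":0,"jaw":10},
    {"tx":0.5,"ty":0.5,"tz":1.5,"ax":-0.0009,"ay":0,"az":0,"jaw":10},
  ],
)

```text
clock: 5.65
tool_pos: [576.0, -366.1, 212.2]
ee_rot: [-180.0, 2.9, 90.0]
ft_force: [0.2, -0.3, -0.8]
opening: 21.1
finger_force: 50.0
```

```bash
python3 -c "
from h import *
for i in range(1): print(tip())"
```

```text
(array([ 575.8, -244.3,   11.6]), array([-179.97,    2.94,   90.02]), array([ 0.2, -0.3, -0.8]), 5.65)
```

```bash
python3 -c "
from h import *
rel([((576,-244,11.3),90,3),((576,-222,11.3),90,3),((576,-200,11.3),90,3)])"
```

```text
{'tx': 0.5, 'ty': -0.0, 'tz': 0.2, 'ax': -0.0006, 'ay': -0.0011, 'az': 0.0004}
{'tx': 22.5, 'ty': -0.0, 'tz': -1.0, 'ax': -0.0006, 'ay': -0.0011, 'az': 0.0004}
{'tx': 44.4, 'ty': 0.0, 'tz': -2.1, 'ax': -0.0006, 'ay': -0.0011, 'az': 0.0004}
```

jog_arm(
  deltas=[
    {"tx":3,"ty":0,"tz":0,"ax":0,"ay":0,"az":0,"jaw":10},
    {"tx":7,"ty":0,"tz":-0.2,"ax":0,"ay":0,"az":0,"jaw":10},
    {"tx":11,"ty":0,"tz":-0.4,"ax":0,"ay":0,"az":0,"jaw":10},
    {"tx":15,"ty":0,"tz":-0.6,"ax":0,"ay":0,"az":0,"jaw":10},
    {"tx":19,"ty":0,"tz":-0.8,"ax":0,"ay":0,"az":0,"jaw":10},
    {"tx":23,"ty":0,"tz":-1,"ax":0,"ay":0,"az":0,"jaw":10},
    {"tx":27,"ty":0,"tz":-1.2,"ax":0,"ay":0,"az":0,"jaw":10},
    {"tx":30,"ty":0,"tz":-1.4,"ax":0,"ay":0,"az":0,"jaw":10},
  ],
)

```text
clock: 6.45
tool_pos: [575.9, -335.8, 212.1]
ee_rot: [-179.9, 3.0, 90.0]
ft_force: [0.4, -0.6, 0.7]
opening: 21.0
finger_force: 50.0
```

```bash
python3 -c "
from h import *
print(tip())
cv2.imwrite('pics/w4.png',cv2.resize(cams.camera('top')[150:260,220:420,::-1],None,fx=4,fy=4,interpolation=cv2.INTER_CUBIC))"
```

```text
(array([ 575.7, -213.9,   11.4]), array([-179.95,    2.95,   90.04]), array([ 0.4, -0.6,  0.7]), 6.45)
```

View pics/w4.png

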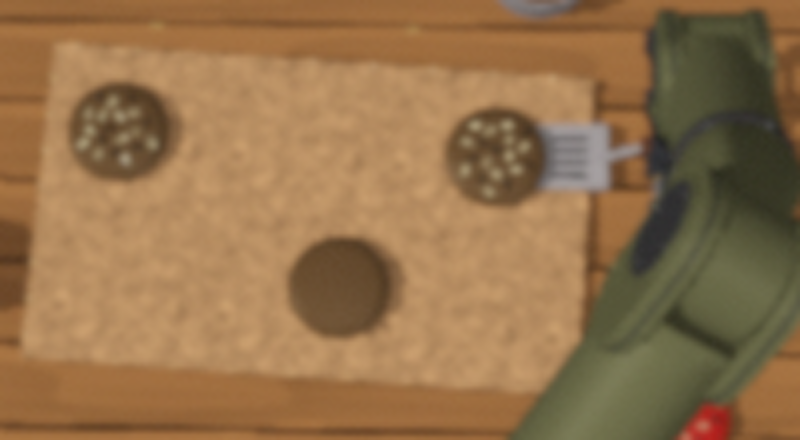

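Top view: the blade edge is under the cake's right rim. The cake is at (496,156), moved 3 crop px at most. Continue inserting.

jog_arm(
  deltas=[
    {"tx":3,"ty":0,"tz":-0.2,"ax":0,"ay":0,"az":0,"jaw":10},
    {"tx":6,"ty":0,"tz":-0.3,"ax":0,"ay":0,"az":0,"jaw":10},
    {"tx":9,"ty":0,"tz":-0.5,"ax":0,"ay":0,"az":0,"jaw":10},
    {"tx":12,"ty":0,"tz":-0.6,"ax":0,"ay":0,"az":0,"jaw":10},
    {"tx":14,"ty":0,"tz":-0.7,"ax":0,"ay":0,"az":0,"jaw":10},
  ],
)

```text
clock: 7.0
tool_pos: [575.9, -321.6, 211.9]
ee_rot: [-179.9, 2.9, 90.0]
ft_force: [-0.7, -1.9, 0.5]
opening: 21.0
finger_force: 50.0
```

```bash
cat >> h.py <<'E'
def cake(c0,z=21):
    "dark brown blob centre near crop of top view"
    t=cams.camera('top');h=cv2.cvtColor(t,cv2.COLOR_RGB2HSV)
    x,y=c0;g=cv2.cvtColor(t,cv2.COLOR_RGB2GRAY)[y-16:y+17,x-16:x+17].astype(float)
    return (cv2.resize(t[y-30:y+30,x-40:x+40,::-1],None,fx=8,fy=8,interpolation=cv2.INTER_CUBIC))
E
python3 -c "
from h import *
print(tip())
cv2.imwrite('pics/w5.png',cake((350,189)))
f=lambda u,v,z:ray('top',(220+(u-1.5)/4,150+(v-1.5)/4),z)[:2].round(1)
print(f(610,157,14),f(496,156,21),f(546,156,21))"
```

```text
(array([ 575.6, -199.7,   11.4]), array([-179.94,    2.92,   90.05]), array([-0.7, -1.9,  0.5]), 7.0)
[ 578.3 -285.5] [ 575.9 -174.8] [ 576.7 -223. ]
```

View pics/w5.png

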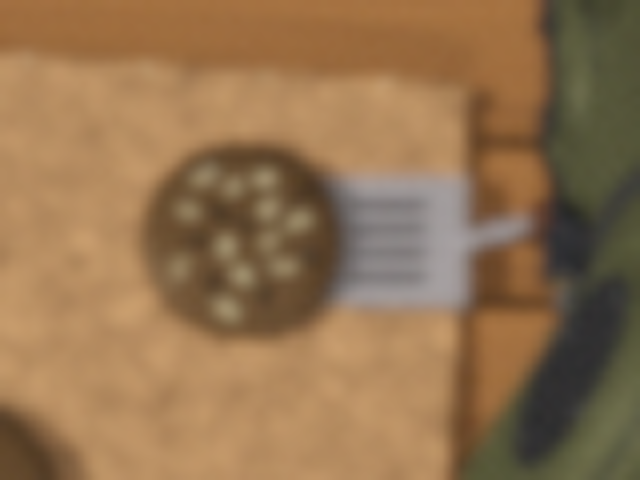

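Cake is now at about (244,240) in the crop, so it was shoved ~15 mm with the blade only ~12 mm under. The edge probably sits too high. I'll back off and press down to find the real cork contact.

jog_arm(
  deltas=[
    {"tx":-8,"ty":0,"tz":0.4,"ax":0,"ay":0,"az":0,"jaw":10},
    {"tx":-15,"ty":0,"tz":0.8,"ax":0,"ay":0,"az":0,"jaw":10},
    {"tx":-15,"ty":0,"tz":0.8,"ax":0,"ay":0,"az":0,"jaw":10},
  ],
)

```text
clock: 7.35
tool_pos: [575.4, -339.2, 211.8]
ee_rot: [-179.9, 3.0, 89.9]
ft_force: [-0.3, -0.9, -0.1]
opening: 20.9
finger_force: 50.0
```

jog_arm(
  deltas=[
    {"tx":0,"ty":0,"tz":1,"ax":0,"ay":0,"az":0,"jaw":10},
    {"tx":0,"ty":0,"tz":1,"ax":0,"ay":0,"az":0,"jaw":10},
    {"tx":0,"ty":0,"tz":1,"ax":0,"ay":0,"az":0,"jaw":10},
  ],
)

```text
clock: 7.65
tool_pos: [576.0, -337.0, 211.0]
ee_rot: [-180.0, 2.9, 90.0]
ft_force: [0.5, -0.6, -0.5]
opening: 21.0
finger_force: 50.0
```

jog_arm(
  deltas=[
    {"tx":0,"ty":0,"tz":1,"ax":0,"ay":0,"az":0,"jaw":10},
    {"tx":0,"ty":0,"tz":1,"ax":0,"ay":0,"az":0,"jaw":10},
  ],
)

```text
clock: 7.85
tool_pos: [576.0, -337.0, 209.9]
ee_rot: [-180.0, 2.9, 90.0]
ft_force: [-0.5, -1.6, 0.4]
opening: 21.0
finger_force: 50.0
```

```bash
python3 -c "
from h import *
print(tip())
for i in range(3): cams.camera('top'); s=readout.observe(); print(s['ft_force'],s['moment'],s['tool_pos'])
"
```

```text
(array([ 575.7, -215.1,    9.3]), array([-179.95,    2.93,   90.04]), array([-0.5, -1.6,  0.4]), 7.85)
[-0.54988786 -0.90765531  0.89766893] [0.01945714 0.00229325 0.01643392] [ 575.9952357  -337.06000563  210.01235741]
[-0.19236986 -0.44701012  1.57522569] [-0.00277332 -0.0521365   0.01411628] [ 575.98638512 -337.03286312  210.00464732]
[ 0.11542392 -1.10393132 -0.26122638] [-0.00714937 -0.06483468  0.05167952] [ 575.97866248 -337.01641647  209.98862763]
```

```bash
python3 -c "
from h import *
a=cams.camera('wrist')[0:220,160:480,::-1];b=cv2.imread('pics/w3.png')[0:220,160:480]
cv2.imwrite('pics/w6.png',cv2.resize(np.hstack([b,a]),None,fx=1.25,fy=2))"
```

View pics/w6.png

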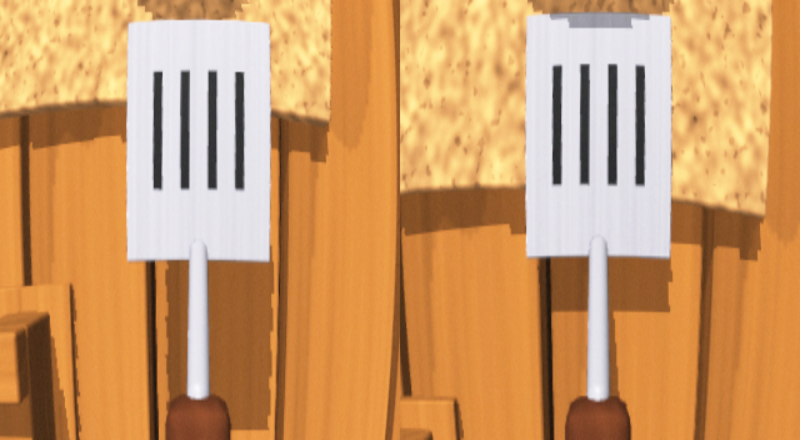

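Left is before, right is now: the blade front moved up ~3 px in the image, so the spatula pivoted ~1.2° nose-up in the grip. The edge is therefore on the cork. I'll go in with full grip, lifting slightly as the rim climbs onto the blade.

jog_arm(
  deltas=[
    {"tx":4,"ty":0,"tz":-0.2,"ax":0,"ay":0,"az":0,"jaw":10},
    {"tx":8,"ty":0,"tz":-0.4,"ax":0,"ay":0,"az":0,"jaw":10},
    {"tx":12,"ty":0,"tz":-0.6,"ax":0,"ay":0,"az":0,"jaw":10},
    {"tx":14,"ty":0,"tz":-0.7,"ax":0,"ay":0,"az":0,"jaw":10},
    {"tx":15,"ty":0,"tz":-2.8,"ax":0,"ay":0,"az":0,"jaw":10},
    {"tx":16,"ty":0,"tz":-4.8,"ax":0,"ay":0,"az":0,"jaw":10},
    {"tx":17,"ty":0,"tz":-6.9,"ax":0,"ay":0,"az":0,"jaw":10},
    {"tx":18,"ty":0,"tz":-8.9,"ax":0,"ay":0,"az":0,"jaw":10},
    {"tx":21,"ty":0,"tz":-10.1,"ax":0,"ay":0,"az":0,"jaw":10},
    {"tx":24,"ty":0,"tz":-11.2,"ax":0,"ay":0,"az":0,"jaw":10},
    {"tx":27,"ty":0,"tz":-12.4,"ax":0,"ay":0,"az":0,"jaw":10},
    {"tx":28,"ty":0,"tz":-12.5,"ax":0,"ay":0,"az":0,"jaw":10},
  ],
  newtons=60,
)

```text
clock: 9.25
tool_pos: [576.1, -307.8, 221.1]
ee_rot: [-180.0, 2.9, 90.1]
ft_force: [0.7, -0.4, -1.7]
opening: 20.9
finger_force: 60.0
```

```bash
python3 -c "
from h import *
print(tip()); print(readout.observe()['moment'])
a=cams.camera('wrist')[0:220,140:500,::-1]
t=cv2.resize(cams.camera('top')[160:220,300:390,::-1],None,fx=4,fy=4,interpolation=cv2.INTER_CUBIC)
s=cv2.resize(cams.camera('scene')[170:250,230:350,::-1],None,fx=4,fy=4,interpolation=cv2.INTER_CUBIC)
o=np.zeros((540,760,3),np.uint8);o[:220,:360]=a;o[220:460,:360]=t;o[:320,280+0:][:320,100:580]=s[:, :480][:, :o[:320,380:].shape[1]] if 0 else 0
o[:253,380:]=cv2.resize(s,(380,253));cv2.imwrite('pics/w7.png',o)"
```

```text
(array([ 575.8, -185.8,   20.6]), array([-179.96,    2.9 ,   90.07]), array([ 0.7, -0.4, -1.7]), 9.25)
[-0.16314771 -0.05781218 -0.05184695]
```

View pics/w7.png

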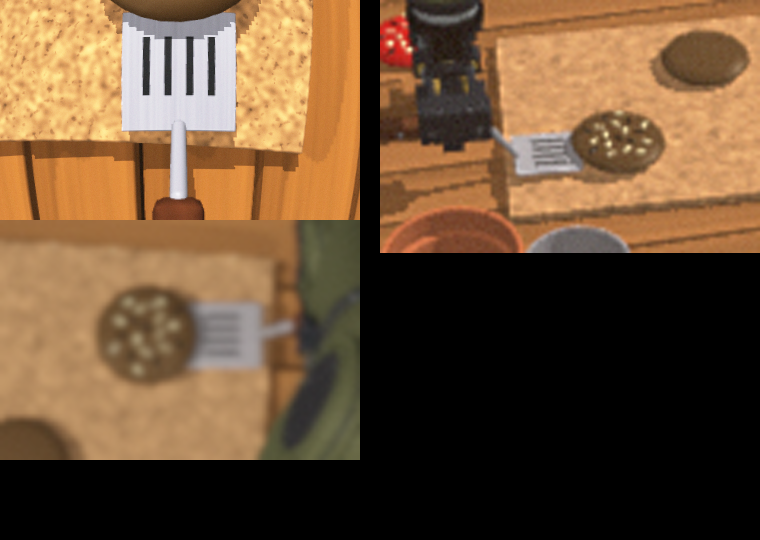

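The cake's near side has been lifted onto the blade edge: wrist view shows its shadow across the blade front at row ~20, and the top crop puts its centre near (148,115). That's all my picture views, so I'll check numerically from here.

```bash
cat >> h.py <<'E'
def cakes():
    "dark blobs on the board in the top view: world centre (z=21), size px, share of pale seeds"
    t=cams.camera('top');hsv=cv2.cvtColor(t,cv2.COLOR_RGB2HSV)
    m=((hsv[...,2]<125)&(hsv[...,0]<25)).astype(np.uint8)
    B=np.array([cv2.projectPoints(np.array([[x,y,12.]]),cams.calibration('top')['rvec'],cams.calibration('top')['tvec'],cams.calibration('top')['K'],None)[0].ravel() for x,y in [(682,254),(655,-270),(351,-254),(380,270)]]).astype(np.int32)
    b=np.zeros_like(m);cv2.fillPoly(b,[B],1);m&=b
    m=cv2.morphologyEx(m,cv2.MORPH_CLOSE,np.ones((5,5),np.uint8));m=cv2.morphologyEx(m,cv2.MORPH_OPEN,np.ones((7,7),np.uint8))
    n,l,st,c=cv2.connectedComponentsWithStats(m)
    for i in range(1,n):
        if st[i,4]>150:
            x,y=c[i];Y,X=np.ogrid[:400,:640];d=(X-x)**2+(Y-y)**2<100
            print(ray('top',c[i],21)[:2].round(1),'bbox',st[i,:4],'area',st[i,4],'V std %.1f'%hsv[...,2][d].std(),'mean %.0f'%hsv[...,2][d].mean())
def roll(c,q0,q1,ths,psi,phi,xy0):
    """tip targets: cake centre at distance 0, contact body x from q0 to q1, tilts ths; xy0 = cake centre"""
    u=np.array([np.cos(np.radians(psi)),np.sin(np.radians(psi))]);out=[]
    V=[(36,0),(46,4),(50,9),(46,14),(36,18)];
    A=[np.degrees(np.arctan2(V[i+1][1]-V[i][1],V[i+1][0]-V[i][0])) for i in range(4)]
    for k,t in enumerate(ths):
        i=0;w=np.array([36.,0.])
        while i<4 and t>A[i]: w=w+[np.hypot(V[i+1][0]-V[i][0],V[i+1][1]-V[i][1]),0];i+=1
        q=np.array([q0+(q1-q0)*k/(len(ths)-1),0.])-V[i];r=np.radians(t)
        s=w+[q[0]*np.cos(r)+q[1]*np.sin(r),-q[0]*np.sin(r)+q[1]*np.cos(r)]
        out.append(((xy0[0]+u[0]*s[0],xy0[1]+u[1]*s[0],12+s[1]),psi,phi))
    return out
E
python3 -c "
from h import *
cakes(); print(tip())
t=cv2.imread('pics/top0.png')
"
```

```text
[595.3 186.6] bbox [239 171  24  23] area 462 V std 17.6 mean 112
[ 577.7 -150.7] bbox [325 177  26  23] area 483 V std 17.1 mean 114
[447.2 -29.6] bbox [293 210  25  23] area 486 V std 5.6 mean 103
(array([ 575.6, -186.6,   20.3]), array([-179.94,    2.93,   90.03]), array([-0.2,  0.1, -1.8]), 9.45)
```

```bash
python3 -c "
from h import *
ths=[8,15,22,29,36,43,50]
P=roll(None,-36.5,-33,ths,90,3,(576,-149))
for p in P: print([round(float(v),1) for v in p[0]])
rel(P)
"
```

```text
[576.0, -184.8, 22.1]
[576.0, -182.5, 30.6]
[576.0, -179.1, 38.8]
[576.0, -174.8, 47.6]
[576.0, -169.4, 55.9]
[576.0, -163.2, 63.4]
[576.0, -156.1, 69.9]
{'tx': 2.0, 'ty': 0.1, 'tz': -2.0, 'ax': -0.0011, 'ay': -0.0013, 'az': 0.0006}
{'tx': 3.9, 'ty': 0.1, 'tz': -10.7, 'ax': -0.0011, 'ay': -0.0013, 'az': 0.0006}
{'tx': 6.8, 'ty': 0.1, 'tz': -19.0, 'ax': -0.0011, 'ay': -0.0013, 'az': 0.0006}
{'tx': 10.6, 'ty': 0.1, 'tz': -28.1, 'ax': -0.0011, 'ay': -0.0013, 'az': 0.0006}
{'tx': 15.6, 'ty': 0.1, 'tz': -36.6, 'ax': -0.0011, 'ay': -0.0013, 'az': 0.0006}
{'tx': 21.5, 'ty': 0.1, 'tz': -44.3, 'ax': -0.0011, 'ay': -0.0013, 'az': 0.0006}
{'tx': 28.2, 'ty': 0.1, 'tz': -51.3, 'ax': -0.0011, 'ay': -0.0013, 'az': 0.0006}
```

jog_arm(
  deltas=[
    {"tx":2.5,"ty":0,"tz":-2.5,"ax":0,"ay":0,"az":0,"jaw":10},
    {"tx":4,"ty":0,"tz":-6,"ax":0,"ay":0,"az":0,"jaw":10},
    {"tx":5,"ty":0,"tz":-10,"ax":0,"ay":0,"az":0,"jaw":10},
    {"tx":7,"ty":0,"tz":-15,"ax":0,"ay":0,"az":0,"jaw":10},
    {"tx":9,"ty":0,"tz":-19,"ax":0,"ay":0,"az":0,"jaw":10},
    {"tx":11,"ty":0,"tz":-23,"ax":0,"ay":0,"az":0,"jaw":10},
    {"tx":13,"ty":0,"tz":-28,"ax":0,"ay":0,"az":0,"jaw":10},
  ],
)

```text
clock: 10.15
tool_pos: [575.8, -293.9, 248.6]
ee_rot: [-179.9, 2.9, 90.0]
ft_force: [-0.4, 0.6, -2.0]
opening: 21.0
finger_force: 60.0
```

```bash
python3 -c "
from h import *
print(tip(),readout.observe()['moment']);cakes();print(readout.observe()['moment'])
P=roll(None,-33,-25,[36,43,50,57,64,71,78,85,92,100,108],90,3,(576,-149))
rel(P)
"
```

```text
(array([ 575.5, -172. ,   48. ]), array([-179.93,    2.93,   90.04]), array([-0.4,  0.6, -2. ]), 10.15) [-0.16836048 -0.07147659 -0.00782581]
[595.3 186.6] bbox [239 171  24  23] area 462 V std 17.6 mean 112
[ 594.4 -145.7] bbox [325 177  21  17] area 245 V std 20.2 mean 124
[447.1 -30.4] bbox [294 210  24  23] area 479 V std 5.6 mean 103
[-0.14032392 -0.06014634 -0.04037282]
{'tx': 2.9, 'ty': -0.3, 'tz': -6.6, 'ax': 0.0002, 'ay': -0.0013, 'az': 0.0011}
{'tx': 8.9, 'ty': -0.3, 'tz': -14.1, 'ax': 0.0002, 'ay': -0.0013, 'az': 0.0011}
{'tx': 15.7, 'ty': -0.3, 'tz': -20.8, 'ax': 0.0002, 'ay': -0.0013, 'az': 0.0011}
{'tx': 23.1, 'ty': -0.2, 'tz': -27.2, 'ax': 0.0002, 'ay': -0.0013, 'az': 0.0011}
{'tx': 31.2, 'ty': -0.2, 'tz': -32.7, 'ax': 0.0002, 'ay': -0.0013, 'az': 0.0011}
{'tx': 39.9, 'ty': -0.2, 'tz': -37.1, 'ax': 0.0002, 'ay': -0.0013, 'az': 0.0011}
{'tx': 48.9, 'ty': -0.2, 'tz': -40.4, 'ax': 0.0002, 'ay': -0.0013, 'az': 0.0011}
{'tx': 58.1, 'ty': -0.2, 'tz': -42.6, 'ax': 0.0002, 'ay': -0.0013, 'az': 0.0011}
{'tx': 67.5, 'ty': -0.2, 'tz': -43.6, 'ax': 0.0002, 'ay': -0.0013, 'az': 0.0011}
{'tx': 78.1, 'ty': -0.2, 'tz': -43.5, 'ax': 0.0002, 'ay': -0.0013, 'az': 0.0011}
{'tx': 88.5, 'ty': -0.2, 'tz': -41.9, 'ax': 0.0002, 'ay': -0.0013, 'az': 0.0011}
```

jog_arm(
  deltas=[
    {"tx":4,"ty":0,"tz":-7,"ax":0,"ay":0,"az":0,"jaw":10},
    {"tx":10,"ty":0,"tz":-14,"ax":0,"ay":0,"az":0,"jaw":10},
    {"tx":17,"ty":0,"tz":-21,"ax":0,"ay":0,"az":0,"jaw":10},
    {"tx":24,"ty":0,"tz":-27,"ax":0,"ay":0,"az":0,"jaw":10},
    {"tx":32,"ty":0,"tz":-33,"ax":0,"ay":0,"az":0,"jaw":10},
    {"tx":41,"ty":0,"tz":-37,"ax":0,"ay":0,"az":0,"jaw":10},
    {"tx":50,"ty":0,"tz":-40,"ax":0,"ay":0,"az":0,"jaw":10},
    {"tx":59,"ty":0,"tz":-43,"ax":0,"ay":0,"az":0,"jaw":10},
    {"tx":68,"ty":0,"tz":-44,"ax":0,"ay":0,"az":0,"jaw":10},
    {"tx":79,"ty":0,"tz":-44,"ax":0,"ay":0,"az":0,"jaw":10},
    {"tx":89,"ty":0,"tz":-43,"ax":0,"ay":0,"az":0,"jaw":10},
    {"tx":96,"ty":0,"tz":-43,"ax":0,"ay":0,"az":0,"jaw":10},
  ],
)

```text
clock: 11.4
tool_pos: [575.9, -194.6, 285.9]
ee_rot: [-179.9, 2.9, 90.1]
ft_force: [0.1, 0.8, -0.4]
opening: 20.6
finger_force: 60.0
```

```bash
python3 -c "
from h import *
print(tip(),readout.observe()['moment']);cakes()
"
```

```text
(array([575.3, -72.5,  85.4]), array([-179.91,    2.88,   90.1 ]), array([ 0.1,  0.8, -0.4]), 11.4) [-0.01284628 -0.11215358  0.031682  ]
[595.3 186.6] bbox [239 171  24  23] area 462 V std 17.7 mean 113
[580.4 -40.3] bbox [301 176  16  23] area 331 V std 22.5 mean 84
[447.2 -30.4] bbox [294 210  24  23] area 475 V std 5.7 mean 104
```

jog_arm(
  deltas=[
    {"tx":-15,"ty":0,"tz":-20,"ax":0,"ay":0.02,"az":0,"jaw":10},
    {"tx":-50,"ty":0,"tz":-40,"ax":0,"ay":0.05,"az":0,"jaw":10},
    {"tx":-95,"ty":0,"tz":-60,"ax":0,"ay":0.05,"az":0,"jaw":10},
    {"tx":-140,"ty":0,"tz":-80,"ax":0,"ay":0.05,"az":0,"jaw":10},
    {"tx":-150,"ty":0,"tz":-80,"ax":0,"ay":0.05,"az":0,"jaw":10},
  ],
)

```text
clock: 11.95
tool_pos: [574.9, -349.6, 376.7]
ee_rot: [179.8, 0.5, 89.5]
ft_force: [-0.4, -0.4, -0.9]
opening: 20.7
finger_force: 60.0
```

```bash
python3 -c "
from h import *
print(tip());cakes();print(readout.observe()['moment'])
t=cams.camera('top');print(cv2.cvtColor(t,cv2.COLOR_RGB2GRAY)[172:208:2,292:340:2])
"
```

```text
(array([ 576.8, -219.4,  181.4]), array([179.8 ,   0.53,  89.45]), array([-0.4, -0.4, -0.9]), 11.95)
[595.3 186.6] bbox [239 171  24  23] area 462 V std 17.7 mean 112
[572.9 -27.6] bbox [294 178  24  23] area 465 V std 5.5 mean 102
[447.1 -29.6] bbox [293 210  25  23] area 485 V std 5.5 mean 103
[-0.17788296 -0.12813033 -0.02757835]
[[150 149 153 155 157 151 146 149 152 150 147 146 150 147 149 153 151 154
  153 151 146 147 151 152]
 [152 153 157 156 158 149 147 149 151 147 148 147 148 149 145 145 148 150
  154 155 148 146 151 152]
 [150 150 152 146 141 130 123 129 135 144 152 150 151 149 141 142 152 150
  148 154 154 153 155 157]
 [149 145 141 113  91  78  73  71  74  86 115 138 151 149 149 148 152 155
  150 152 152 150 155 152]
 [149 139 107  79  76  77  75  75  72  69  70  91 117 139 145 147 151 158
  159 156 150 147 148 145]
 [142 112  80  79  80  78  79  77  77  75  68  68  96 121 145 150 149 150
  152 154 151 148 146 148]
 [129  89  80  79  80  80  78  79  77  77  74  67  81 108 134 150 151 155
  154 148 148 152 152 153]
 [115  84  81  81  80  80  81  79  78  77  75  71  70 102 
[... 353 characters left out ...]
06  91  88  87  86  86  85  84  82  79  72  85 111 143 148 149 153
  154 146 146 153 154 154]
 [149 122  97  89  88  88  88  87  86  84  79  78 101 122 144 148 154 161
  158 145 148 153 152 149]
 [149 144 117  93  88  87  87  86  84  83  90 112 134 147 152 151 161 163
  153 146 153 151 152 153]
 [150 151 147 131 108  94  88  87  90  98 132 150 149 150 152 146 146 149
  150 154 152 147 150 151]
 [151 153 155 153 150 138 131 131 138 143 148 150 146 148 147 146 149 148
  155 160 151 151 151 154]
 [147 151 150 143 146 146 146 145 150 159 151 150 152 150 148 150 153 149
  153 160 151 150 155 154]
 [147 153 149 144 148 145 145 149 153 152 153 159 155 152 151 150 151 156
  151 148 148 153 153 151]]
```

```bash
python3 -c "
from h import *
print(ray('scene',(478,250),0)[:2],ray('scene',(450,255),0)[:2],ray('scene',(506,255),0)[:2], ray('scene',(455,208),150)[:2],ray('scene',(513,208),150)[:2])
for z in (120,150,180): print(z,[ray('top',p,z)[:2].round() for p in ((206,107),(184,107),(228,107),(206,88))])
for p in ((235,125),(225,139)): print(ray('top',p,0)[:2].round())
print(ray('scene',(388,228),95)[:2],ray('scene',(388,252),0)[:2])
"
```

```text
[825.78276081 358.30616671] [829.61276968 264.80323452] [863.53002211 432.88711457] [786.39046894 275.406162  ] [820.64746175 442.982432  ]
120 [array([861., 352.]), array([860., 435.]), array([862., 269.]), array([937., 357.])]
150 [array([849., 344.]), array([848., 425.]), array([851., 262.]), array([924., 349.])]
180 [array([838., 336.]), array([836., 416.]), array([839., 256.]), array([911., 341.])]
[834. 262.]
[775. 299.]
[773.69644631  76.72371302] [779.08249274  81.78661358]
```

Cake R is now smooth side up at about (573,-26). For cake L, I must dodge the bucket and the flipped cake. I'll nudge it slightly with the blade's side, then flip it at yaw ≈ -112. First the transit.

jog_arm(
  deltas=[
    {"tx":15,"ty":0,"tz":0,"ax":0,"ay":0,"az":-0.14,"jaw":10},
    {"tx":45,"ty":0,"tz":0,"ax":0,"ay":0,"az":-0.28,"jaw":10},
    {"tx":85,"ty":0,"tz":0,"ax":0,"ay":0,"az":-0.42,"jaw":10},
    {"tx":125,"ty":0,"tz":0,"ax":0,"ay":0,"az":-0.56,"jaw":10},
    {"tx":165,"ty":0,"tz":0,"ax":0,"ay":0,"az":-0.7,"jaw":10},
    {"tx":205,"ty":0,"tz":0,"ax":0,"ay":0,"az":-0.84,"jaw":10},
    {"tx":245,"ty":0,"tz":0,"ax":0,"ay":0,"az":-0.98,"jaw":10},
    {"tx":285,"ty":0,"tz":0,"ax":0,"ay":0,"az":-1.12,"jaw":10},
    {"tx":325,"ty":0,"tz":0,"ax":0,"ay":0,"az":-1.26,"jaw":10},
    {"tx":365,"ty":0,"tz":0,"ax":0,"ay":0,"az":-1.4,"jaw":10},
    {"tx":405,"ty":0,"tz":0,"ax":0,"ay":0,"az":-1.54,"jaw":10},
    {"tx":445,"ty":10,"tz":0,"ax":0,"ay":0,"az":-1.68,"jaw":10},
  ],
)

```text
clock: 13.25
tool_pos: [583.3, 106.9, 372.8]
ee_rot: [-179.9, -0.3, -173.1]
ft_force: [0.5, -0.7, -1.9]
opening: 21.0
finger_force: 60.0
```

```bash
python3 -c "
from h import *
s=readout.observe();print(tip(),s['joints'],s['tool_pos'],s['opening'])
rel([((659,115,60),-118,0),((659,115,19),-118,0)])
"
```

```text
(array([451.5,  90.7, 179.3]), array([-179.95,   -0.26, -173.09]), array([ 0.5, -0.7, -1.9]), 13.25) [ 11.68897116  46.44707073 -49.25404072  96.11979612  40.69174052
  57.27534053  44.84358362] [583.34297534 106.88635982 372.76614682] 21.017416756125463
{'tx': -152.2, 'ty': 107.3, 'tz': 117.9, 'ax': 0.0013, 'ay': -0.0046, 'az': -0.9615}
{'tx': -152.3, 'ty': 107.4, 'tz': 158.9, 'ax': 0.0013, 'ay': -0.0046, 'az': -0.9615}
```

jog_arm(
  deltas=[
    {"tx":-20,"ty":15,"tz":0,"ax":0,"ay":0,"az":-0.14,"jaw":10},
    {"tx":-45,"ty":32,"tz":10,"ax":0,"ay":0,"az":-0.28,"jaw":10},
    {"tx":-70,"ty":48,"tz":20,"ax":0,"ay":0,"az":-0.42,"jaw":10},
    {"tx":-90,"ty":64,"tz":40,"ax":0,"ay":0,"az":-0.56,"jaw":10},
    {"tx":-115,"ty":80,"tz":60,"ax":0,"ay":0,"az":-0.7,"jaw":10},
    {"tx":-135,"ty":95,"tz":80,"ax":0,"ay":-0.005,"az":-0.84,"jaw":10},
    {"tx":-152,"ty":107,"tz":100,"ax":0,"ay":-0.005,"az":-0.962,"jaw":10},
    {"tx":-152,"ty":107,"tz":118,"ax":0,"ay":-0.005,"az":-0.962,"jaw":10},
    {"tx":-152,"ty":107,"tz":118,"ax":0,"ay":-0.005,"az":-0.962,"jaw":10},
    {"tx":-152,"ty":107,"tz":118,"ax":0,"ay":-0.005,"az":-0.962,"jaw":10},
  ],
)

```text
clock: 14.25
tool_pos: [724.1, 226.3, 254.9]
ee_rot: [-180.0, 0.1, -118.6]
ft_force: [-0.4, 0.0, -0.1]
opening: 21.3
finger_force: 60.0
```

```bash
python3 -c "
from h import *
s=readout.observe();print(tip(),s['joints'],s['tool_pos'])
cakes()
n=np.array([-.883,.469])
rel([((659,115,20),-118,0)]+[((659+n[0]*d,115+n[1]*d,20),-118,0) for d in (10,20,35)])
a=cams.camera('wrist'); cv2.imwrite('pics/w8.png',a[:,:,::-1])
# blade front/rear rows along the column through its middle
g=cv2.cvtColor(a,cv2.COLOR_RGB2HSV)
for c in (275,365): 
  m=(g[:,c,1]<40)&(g[:,c,2]>170); print(c,np.where(m)[0][[0,-1]])
"
```

```text
(array([661.1, 110.6,  60.6]), array([-1.7995e+02,  9.0000e-02, -1.1860e+02]), array([-0.4,  0. , -0.1]), 14.25) [ 3.22088132e-02  6.83874788e+01 -5.52302253e+01  6.70917575e+01
  5.44912785e+01  6.97278718e+01  9.76931016e+01] [724.06625247 226.2886604  254.8565312 ]
[647.7  55.1] bbox [277 163  16  15] area 209 V std 8.9 mean 73
[595.3 186.6] bbox [239 171  24  23] area 460 V std 17.8 mean 114
{'tx': -3.0, 'ty': 5.9, 'tz': 41.9, 'ax': -0.0022, 'ay': 0.003, 'az': -0.011}
{'tx': -2.8, 'ty': 15.9, 'tz': 41.9, 'ax': -0.0022, 'ay': 0.003, 'az': -0.011}
{'tx': -2.7, 'ty': 25.9, 'tz': 41.9, 'ax': -0.0022, 'ay': 0.003, 'az': -0.011}
{'tx': -2.6, 'ty': 40.9, 'tz': 41.9, 'ax': -0.0022, 'ay': 0.003, 'az': -0.011}
275 [ 11 347]
365 [ 11 343]
```

jog_arm(
  deltas=[
    {"tx":-3,"ty":3,"tz":20,"ax":-0.002,"ay":0.002,"az":-0.011,"jaw":10},
    {"tx":-3,"ty":6,"tz":36,"ax":-0.002,"ay":0.002,"az":-0.011,"jaw":10},
    {"tx":-3,"ty":6,"tz":41.5,"ax":-0.002,"ay":0.002,"az":-0.011,"jaw":10},
    {"tx":-3,"ty":8,"tz":41.5,"ax":-0.002,"ay":0.002,"az":-0.011,"jaw":10},
    {"tx":-3,"ty":13,"tz":41.5,"ax":-0.002,"ay":0.002,"az":-0.011,"jaw":10},
    {"tx":-3,"ty":18,"tz":41.5,"ax":-0.002,"ay":0.002,"az":-0.011,"jaw":10},
    {"tx":-3,"ty":23,"tz":41.5,"ax":-0.002,"ay":0.002,"az":-0.011,"jaw":10},
    {"tx":-3,"ty":28,"tz":41.5,"ax":-0.002,"ay":0.002,"az":-0.011,"jaw":10},
    {"tx":-3,"ty":33,"tz":41.5,"ax":-0.002,"ay":0.002,"az":-0.011,"jaw":10},
    {"tx":-3,"ty":37,"tz":41.5,"ax":-0.002,"ay":0.002,"az":-0.011,"jaw":10},
    {"tx":-3,"ty":41,"tz":41.5,"ax":-0.002,"ay":0.002,"az":-0.011,"jaw":10},
  ],
)

```text
clock: 15.45
tool_pos: [690.5, 248.6, 213.7]
ee_rot: [-180.0, 0.1, -118.0]
ft_force: [0.7, -0.4, -0.1]
opening: 20.7
finger_force: 60.0
```

```bash
python3 -c "
from h import *
print(tip()); cakes()
# seeds/brown from scene? wrist view of the cake
"
```

```text
(array([628.7, 132.1,  19.5]), array([-1.7998e+02,  5.0000e-02, -1.1797e+02]), array([ 0.7, -0.4, -0.1]), 15.45)
[649.8  74.6] bbox [272 163  16  14] area 198 V std 10.8 mean 74
[587.8 191.9] bbox [236 166  26  33] area 558 V std 18.2 mean 112
[446.3 -53.5] bbox [307 212  11  20] area 196 V std 26.9 mean 101
```

```bash
python3 -c "
from h import *
rel([((638,127,22),-118,0),((638,127,80),-118,0),((597,256,60),-112,3),((597,256,15),-112,3)])"
```

```text
{'tx': 0.1, 'ty': -11.6, 'tz': -2.5, 'ax': 0.0007, 'ay': 0.0007, 'az': 0.0015}
{'tx': 0.1, 'ty': -11.6, 'tz': -60.5, 'ax': 0.0007, 'ay': 0.0007, 'az': 0.0015}
{'tx': -83.7, 'ty': 97.8, 'tz': -47.0, 'ax': -0.002, 'ay': -0.0516, 'az': -0.1032}
{'tx': -83.7, 'ty': 97.8, 'tz': -2.0, 'ax': -0.002, 'ay': -0.0516, 'az': -0.1032}
```

jog_arm(
  deltas=[
    {"tx":0,"ty":-10,"tz":-2,"ax":0,"ay":0,"az":0,"jaw":10},
    {"tx":0,"ty":-12,"tz":-30,"ax":0,"ay":0,"az":0,"jaw":10},
    {"tx":0,"ty":-12,"tz":-60,"ax":0,"ay":0,"az":0,"jaw":10},
    {"tx":-25,"ty":20,"tz":-60,"ax":0,"ay":0,"az":-0.05,"jaw":10},
    {"tx":-55,"ty":60,"tz":-60,"ax":0,"ay":-0.02,"az":-0.103,"jaw":10},
    {"tx":-84,"ty":98,"tz":-55,"ax":-0.002,"ay":-0.052,"az":-0.103,"jaw":10},
    {"tx":-84,"ty":98,"tz":-47,"ax":-0.002,"ay":-0.052,"az":-0.103,"jaw":10},
    {"tx":-84,"ty":98,"tz":-47,"ax":-0.002,"ay":-0.052,"az":-0.103,"jaw":10},
    {"tx":-84,"ty":98,"tz":-47,"ax":-0.002,"ay":-0.052,"az":-0.103,"jaw":10},
  ],
)

```text
clock: 16.4
tool_pos: [645.0, 366.9, 260.1]
ee_rot: [-179.9, 2.9, -112.2]
ft_force: [0.7, -0.4, -1.7]
opening: 21.0
finger_force: 60.0
```

```bash
python3 -c "
from h import *
print(tip(),readout.observe()['joints']); cakes()
rel([((597,256,15),-112,3)])"
```

```text
(array([599.3, 253.9,  59.5]), array([-179.88,    2.93, -112.22]), array([ 0.7, -0.4, -1.7]), 16.4) [-10.18499727  67.06269098 -56.56089247  72.29019653  55.81359599
  65.67073631  88.89699432]
[640. 188.] bbox [242 161  18  21] area 312 V std 5.9 mean 69
[573.2 -27.7] bbox [294 178  24  23] area 462 V std 5.6 mean 104
[447.2 -30.3] bbox [294 210  24  23] area 474 V std 5.7 mean 105
{'tx': 1.3, 'ty': 3.4, 'tz': 44.7, 'ax': -0.0023, 'ay': -0.0006, 'az': -0.0045}
```

```bash
cat >> h.py <<'E'
def scake(xy):
    c=cams.calibration('scene');p=cv2.projectPoints(np.array([[*xy,24.]]),c['rvec'],c['tvec'],c['K'],None)[0].ravel()
    t=cams.camera('scene');hsv=cv2.cvtColor(t,cv2.COLOR_RGB2HSV);x,y=p.astype(int)
    w=hsv[y-20:y+21,x-28:x+29,2];m=(w<115).astype(np.uint8);m=cv2.morphologyEx(m,cv2.MORPH_CLOSE,np.ones((5,5),np.uint8))
    n,l,st,ce=cv2.connectedComponentsWithStats(m);print('pred',p.round(1))
    for i in range(1,n):
        if st[i,4]>40:
            q=ce[i]+[x-28,y-20];print('blob',q.round(1),st[i],ray('scene',q,21)[:2].round(1))
E
python3 -c "
from h import *
scake((574,200));scake((447,-28));scake((573,-25))"
```

```text
pred [404.6 201.4]
blob [426.6 190.2] [ 40   0  17  19 122] [524.8 297.1]
blob [404.8 202.7] [ 15  13  29  18 398] [577.4 199.9]
pred [331.9 187.7]
blob [330.9 188.4] [ 16  14  26  16 314] [446.6 -31.5]
blob [339.7 205. ] [ 24  35  26   6 116] [545.3 -20.8]
pred [340.3 209.5]
blob [329.7 192.3] [  7   0  23   8 135] [468.3 -40.1]
blob [338.6 210.5] [ 14  13  26  18 352] [574. -31.]
```

```bash
python3 -c "
from h import *
u=np.array([-.3746,-.9272]);c=np.array([576,202])
P=lambda r,z:((*(c-r*u),z),-112,3)
rel([P(59,20),P(59,12.5),P(59,11.5)])"
```

```text
{'tx': 0.3, 'ty': 1.9, 'tz': 40.2, 'ax': -0.0017, 'ay': 0.0005, 'az': -0.0037}
{'tx': 0.7, 'ty': 1.9, 'tz': 47.7, 'ax': -0.0017, 'ay': 0.0005, 'az': -0.0037}
{'tx': 0.7, 'ty': 1.9, 'tz': 48.7, 'ax': -0.0017, 'ay': 0.0005, 'az': -0.0037}
```

jog_arm(
  deltas=[
    {"tx":0.3,"ty":1.9,"tz":20,"ax":-0.0017,"ay":0,"az":-0.0037,"jaw":10},
    {"tx":0.3,"ty":1.9,"tz":36,"ax":-0.0017,"ay":0,"az":-0.0037,"jaw":10},
    {"tx":0.5,"ty":1.9,"tz":44,"ax":-0.0017,"ay":0,"az":-0.0037,"jaw":10},
    {"tx":0.7,"ty":1.9,"tz":47,"ax":-0.0017,"ay":0,"az":-0.0037,"jaw":10},
    {"tx":0.7,"ty":1.9,"tz":48.5,"ax":-0.0017,"ay":0,"az":-0.0037,"jaw":10},
    {"tx":0.7,"ty":1.9,"tz":49,"ax":-0.0017,"ay":0,"az":-0.0037,"jaw":10},
    {"tx":0.7,"ty":1.9,"tz":49,"ax":-0.0017,"ay":0,"az":-0.0037,"jaw":10},
  ],
)

```text
clock: 17.3
tool_pos: [642.6, 371.2, 212.2]
ee_rot: [180.0, 3.1, -111.9]
ft_force: [0.2, 0.2, -1.6]
opening: 21.1
finger_force: 60.0
```

```bash
python3 -c "
from h import *
print(tip(),readout.observe()['moment'])
u=np.array([-.3746,-.9272]);c=np.array([576,202])
P=lambda r,z:((*(c-r*u),z),-112,3)
rel([P(45,11),P(41,11),P(36,20)])"
```

```text
(array([597.3, 258.5,  11.3]), array([ 179.98,    3.07, -111.86]), array([ 0.2,  0.2, -1.6]), 17.3) [ 0.06202074 -0.05534668  0.0053901 ]
{'tx': 15.1, 'ty': -1.6, 'tz': -0.3, 'ax': 0.0006, 'ay': 0.0012, 'az': 0.0024}
{'tx': 19.1, 'ty': -1.6, 'tz': -0.5, 'ax': 0.0006, 'ay': 0.0012, 'az': 0.0024}
{'tx': 23.6, 'ty': -1.6, 'tz': -9.8, 'ax': 0.0006, 'ay': 0.0012, 'az': 0.0024}
```

jog_arm(
  deltas=[
    {"tx":4,"ty":-1,"tz":0.5,"ax":0,"ay":0,"az":0.002,"jaw":10},
    {"tx":8,"ty":-1.5,"tz":0.4,"ax":0,"ay":0,"az":0.002,"jaw":10},
    {"tx":12,"ty":-1.5,"tz":0.2,"ax":0,"ay":0,"az":0.002,"jaw":10},
    {"tx":16,"ty":-1.5,"tz":0,"ax":0,"ay":0,"az":0.002,"jaw":10},
    {"tx":19,"ty":-1.5,"tz":-0.2,"ax":0,"ay":0,"az":0.002,"jaw":10},
    {"tx":20,"ty":-1.5,"tz":-2,"ax":0,"ay":0,"az":0.002,"jaw":10},
    {"tx":21,"ty":-1.5,"tz":-4,"ax":0,"ay":0,"az":0.002,"jaw":10},
    {"tx":22,"ty":-1.5,"tz":-6,"ax":0,"ay":0,"az":0.002,"jaw":10},
    {"tx":23,"ty":-1.5,"tz":-8,"ax":0,"ay":0,"az":0.002,"jaw":10},
    {"tx":24.5,"ty":-1.5,"tz":-10,"ax":0,"ay":0,"az":0.002,"jaw":10},
    {"tx":26,"ty":-1.5,"tz":-11,"ax":0,"ay":0,"az":0.002,"jaw":10},
    {"tx":26,"ty":-1.5,"tz":-11,"ax":0,"ay":0,"az":0.002,"jaw":10},
  ],
)

```text
clock: 18.5
tool_pos: [634.0, 345.5, 221.4]
ee_rot: [180.0, 3.0, -112.0]
ft_force: [-1.3, 0.6, -2.4]
opening: 20.9
finger_force: 60.0
```

```bash
cat >> h.py <<'E'
def pm():
    "moment about the spatula's y axis (positive = load pushes nose down)"
    M=[]
    for i in range(3):
        s=readout.observe();M.append(R.from_euler('xyz',s['ee_rot'],degrees=True).inv().apply(s['moment']));cams.camera('top')
    print('tool-frame moment',np.mean(M,0).round(3))
E
python3 -c "
from h import *
print(tip());pm();scake((574,198))"
```

```text
(array([588.4, 232.8,  20.6]), array([ 179.96,    3.01, -111.97]), array([-1.3,  0.6, -2.4]), 18.5)
tool-frame moment [ 0.026 -0.24   0.033]
pred [404.  201.4]
blob [421.8 187. ] [38  0 19 11 75] [503.4 287. ]
blob [407.2 202.2] [ 13  12  44  18 499] [576.9 208.6]
```

Load is on the blade, as with the first cake, so I'll repeat the lift that worked.

jog_arm(
  deltas=[
    {"tx":2.5,"ty":0,"tz":-2.5,"ax":0,"ay":0,"az":0,"jaw":10},
    {"tx":4,"ty":0,"tz":-6,"ax":0,"ay":0,"az":0,"jaw":10},
    {"tx":5,"ty":0,"tz":-10,"ax":0,"ay":0,"az":0,"jaw":10},
    {"tx":7,"ty":0,"tz":-15,"ax":0,"ay":0,"az":0,"jaw":10},
    {"tx":9,"ty":0,"tz":-19,"ax":0,"ay":0,"az":0,"jaw":10},
    {"tx":11,"ty":0,"tz":-23,"ax":0,"ay":0,"az":0,"jaw":10},
    {"tx":13,"ty":0,"tz":-28,"ax":0,"ay":0,"az":0,"jaw":10},
  ],
)

```text
clock: 19.4
tool_pos: [628.5, 332.1, 248.8]
ee_rot: [179.9, 3.0, -112.0]
ft_force: [-0.7, 0.8, -1.6]
opening: 20.9
finger_force: 60.0
```

```bash
python3 -c "
from h import *
print(tip());pm();scake((570,190))
rel(roll(None,-33,-25,[36,43,50,57,64,71,78,85,92,100,108],-112,3,(575,199)))"
```

```text
(array([582.9, 219.4,  48.1]), array([ 179.95,    3.01, -111.96]), array([-0.7,  0.8, -1.6]), 19.4)
tool-frame moment [ 0.023 -0.265  0.008]
pred [401.4 201. ]
blob [407.4 196.3] [ 14   4  43  23 564] [544.9 219.8]
{'tx': 2.2, 'ty': -0.2, 'tz': -7.4, 'ax': 0.0008, 'ay': 0.0007, 'az': 0.0005}
{'tx': 8.1, 'ty': -0.2, 'tz': -14.9, 'ax': 0.0008, 'ay': 0.0007, 'az': 0.0005}
{'tx': 14.9, 'ty': -0.2, 'tz': -21.6, 'ax': 0.0008, 'ay': 0.0007, 'az': 0.0005}
{'tx': 22.3, 'ty': -0.2, 'tz': -28.0, 'ax': 0.0008, 'ay': 0.0007, 'az': 0.0005}
{'tx': 30.4, 'ty': -0.2, 'tz': -33.5, 'ax': 0.0008, 'ay': 0.0007, 'az': 0.0005}
{'tx': 39.0, 'ty': -0.2, 'tz': -38.0, 'ax': 0.0008, 'ay': 0.0007, 'az': 0.0005}
{'tx': 48.0, 'ty': -0.1, 'tz': -41.3, 'ax': 0.0008, 'ay': 0.0007, 'az': 0.0005}
{'tx': 57.3, 'ty': -0.1, 'tz': -43.5, 'ax': 0.0008, 'ay': 0.0007, 'az': 0.0005}
{'tx': 66.6, 'ty': -0.1, 'tz': -44.5, 'ax': 0.0008, 'ay': 0.0007, 'az': 0.0005}
{'tx': 77.3, 'ty': -0.1, 'tz': -44.4, 'ax': 0.0008, 'ay': 0.0007, 'az': 0.0005}
{'tx': 87.7, 'ty': -0.1, 'tz': -42.9, 'ax': 0.0008, 'ay': 0.0007, 'az': 0.0005}
```

jog_arm(
  deltas=[
    {"tx":4,"ty":0,"tz":-7,"ax":0,"ay":0,"az":0,"jaw":10},
    {"tx":10,"ty":0,"tz":-14,"ax":0,"ay":0,"az":0,"jaw":10},
    {"tx":17,"ty":0,"tz":-21,"ax":0,"ay":0,"az":0,"jaw":10},
    {"tx":24,"ty":0,"tz":-27,"ax":0,"ay":0,"az":0,"jaw":10},
    {"tx":32,"ty":0,"tz":-33,"ax":0,"ay":0,"az":0,"jaw":10},
    {"tx":41,"ty":0,"tz":-37,"ax":0,"ay":0,"az":0,"jaw":10},
    {"tx":50,"ty":0,"tz":-40,"ax":0,"ay":0,"az":0,"jaw":10},
    {"tx":59,"ty":0,"tz":-43,"ax":0,"ay":0,"az":0,"jaw":10},
    {"tx":68,"ty":0,"tz":-44,"ax":0,"ay":0,"az":0,"jaw":10},
    {"tx":79,"ty":0,"tz":-44,"ax":0,"ay":0,"az":0,"jaw":10},
    {"tx":89,"ty":0,"tz":-43,"ax":0,"ay":0,"az":0,"jaw":10},
    {"tx":96,"ty":0,"tz":-43,"ax":0,"ay":0,"az":0,"jaw":10},
  ],
)

```text
clock: 20.8
tool_pos: [591.6, 240.0, 285.8]
ee_rot: [179.9, 2.9, -112.0]
ft_force: [1.1, 0.9, -1.5]
opening: 20.7
finger_force: 60.0
```

```bash
python3 -c "
from h import *
print(tip());pm();cakes();scake((530,90))"
```

```text
(array([545.7, 127.1,  85.2]), array([ 179.93,    2.95, -111.99]), array([ 1.1,  0.9, -1.5]), 20.8)
tool-frame moment [ 0.02  -0.094  0.02 ]
[622.   29.5] bbox [282 165  19  23] area 350 V std 4.3 mean 67
[514.5  90.2] bbox [266 191  19  23] area 336 V std 10.1 mean 107
pred [370.1 197.6]
blob [392.9 185.3] [46  4 11  9 84] [473.  189.7]
blob [359.7 201.5] [  0  12  38  29 570] [540.4  50.4]
```

jog_arm(
  deltas=[
    {"tx":-15,"ty":0,"tz":-25,"ax":0,"ay":0.02,"az":0,"jaw":10},
    {"tx":-40,"ty":0,"tz":-55,"ax":0,"ay":0.05,"az":0,"jaw":10},
    {"tx":-50,"ty":0,"tz":-85,"ax":0,"ay":0.05,"az":0,"jaw":10},
    {"tx":-90,"ty":0,"tz":-95,"ax":0,"ay":0.05,"az":0,"jaw":10},
    {"tx":-120,"ty":0,"tz":-95,"ax":0,"ay":0.05,"az":0,"jaw":10},
  ],
)

```text
clock: 21.55
tool_pos: [635.3, 350.3, 390.8]
ee_rot: [-180.0, 0.5, -111.9]
ft_force: [-0.3, -0.1, -1.4]
opening: 21.0
finger_force: 60.0
```

```bash
python3 -c "
from h import *
print(tip());cakes();s=readout.observe();print(s['tool_pos'],s['joints'])
t=cams.camera('top');print(cv2.cvtColor(t,cv2.COLOR_RGB2GRAY)[186:216:3,258:294:3])"
```

```text
(array([586.6, 229.3, 195.6]), array([-179.99,    0.47, -111.95]), array([-0.3, -0.1, -1.4]), 21.55)
[601.7 176.1] bbox [244 170  19  22] area 358 V std 3.5 mean 67
[574.6 -27. ] bbox [294 177  24  24] area 476 V std 5.8 mean 105
[447.2 -30.3] bbox [294 210  24  23] area 471 V std 5.7 mean 106
[634.54190688 354.92034445 389.60862161] [ -9.34636231  58.39366839 -59.77260122  68.85928985  48.66302801
  77.14504317  93.46080295]
[[ 63  65  92 105  74  56  50  49  55  68 122 138]
 [ 64  68 100 109  77  55  49  56  61  68 115 136]
 [ 71  98 106 110  83  58  63  65  59  69 129 138]
 [100 108 109 110  91  62  68  65  60  61  99 143]
 [110 109 110 110  95  60  70  67  61  70  80 120]
 [110 109 109 110  95  61  70  67  63  71  73 112]
 [109 109 110 111  86  69  72  68  62  67  69 108]
 [109 109 109 108  76  77  71  69  63  63  82 127]
 [109 110 108  87  85  87  77  69  66  66 114 146]
 [109 110 103 102 100  93  79  70  66  75 151 157]]
```

jog_arm(
  deltas=[
    {"tx":20,"ty":-4,"tz":0,"ax":0,"ay":0,"az":0.14,"jaw":10},
    {"tx":50,"ty":-11,"tz":0,"ax":0,"ay":0,"az":0.28,"jaw":10},
    {"tx":85,"ty":-20,"tz":0,"ax":0,"ay":0,"az":0.42,"jaw":10},
    {"tx":118,"ty":-28,"tz":0,"ax":0,"ay":0,"az":0.56,"jaw":10},
    {"tx":150,"ty":-36,"tz":0,"ax":0,"ay":0,"az":0.7,"jaw":10},
    {"tx":180,"ty":-43,"tz":0,"ax":0,"ay":0,"az":0.84,"jaw":10},
    {"tx":210,"ty":-50,"tz":0,"ax":0,"ay":0,"az":0.98,"jaw":10},
    {"tx":240,"ty":-57,"tz":0,"ax":0,"ay":0,"az":1.12,"jaw":10},
    {"tx":270,"ty":-64,"tz":0,"ax":0,"ay":0,"az":1.26,"jaw":10},
    {"tx":300,"ty":-72,"tz":0,"ax":0,"ay":0,"az":1.4,"jaw":10},
    {"tx":330,"ty":-79,"tz":0,"ax":0,"ay":0,"az":1.54,"jaw":10},
    {"tx":349,"ty":-83,"tz":0,"ax":0,"ay":0,"az":1.68,"jaw":10},
  ],
)

```text
clock: 22.85
tool_pos: [580.6, -10.0, 386.1]
ee_rot: [180.0, -0.1, 151.3]
ft_force: [0.0, 0.7, -2.0]
opening: 20.8
finger_force: 60.0
```

```bash
python3 -c "
from h import *
print(tip());s=readout.observe();print(s['tool_pos'],s['joints'])
print(go((560,-300,388),(180,0,75)))"
```

```text
(array([464.6,  53.6, 192.2]), array([ 1.7998e+02, -9.0000e-02,  1.5130e+02]), array([ 0. ,  0.7, -2. ]), 22.85)
[580.632707    -9.99669554 386.07567788] [ 19.96109525  42.24677648 -41.81979147  97.79101595  33.86009202
  53.38395467  25.9101921 ]
{'tx': np.float64(-121.1), 'ty': np.float64(-264.3), 'tz': np.float64(-2.2), 'ax': np.float64(-0.0008), 'ay': np.float64(-0.0015), 'az': np.float64(1.3318)}
```

jog_arm(
  deltas=[
    {"tx":-13,"ty":-28,"tz":0,"ax":0,"ay":0,"az":0.14,"jaw":10},
    {"tx":-26,"ty":-56,"tz":0,"ax":0,"ay":0,"az":0.28,"jaw":10},
    {"tx":-39,"ty":-84,"tz":0,"ax":0,"ay":0,"az":0.42,"jaw":10},
    {"tx":-52,"ty":-112,"tz":0,"ax":0,"ay":0,"az":0.56,"jaw":10},
    {"tx":-65,"ty":-140,"tz":0,"ax":0,"ay":0,"az":0.7,"jaw":10},
    {"tx":-78,"ty":-168,"tz":0,"ax":0,"ay":0,"az":0.84,"jaw":10},
    {"tx":-91,"ty":-196,"tz":0,"ax":0,"ay":0,"az":0.98,"jaw":10},
    {"tx":-104,"ty":-224,"tz":0,"ax":0,"ay":0,"az":1.12,"jaw":10},
    {"tx":-114,"ty":-248,"tz":0,"ax":0,"ay":0,"az":1.26,"jaw":10},
    {"tx":-121,"ty":-264,"tz":-2,"ax":0,"ay":0,"az":1.33,"jaw":10},
  ],
)

```text
clock: 23.85
tool_pos: [562.1, -299.0, 387.2]
ee_rot: [-179.9, -0.1, 75.2]
ft_force: [-0.1, 0.4, -1.9]
opening: 20.8
finger_force: 60.0
```

```bash
python3 -c "
from h import *
cakes();scake((525,90));print(tip())
print(go((520.4,-378.1,300),(180,0,-1)))
t=cams.camera('top');print(cv2.cvtColor(t,cv2.COLOR_RGB2GRAY)[186:216:3,258:294:3])"
```

```text
[573.  -27.7] bbox [294 178  24  23] area 464 V std 5.5 mean 103
[518.9  79.1] bbox [266 191  24  23] area 473 V std 5.5 mean 103
[447.1 -29.6] bbox [293 210  25  23] area 485 V std 5.5 mean 104
pred [369.7 196.8]
blob [366.1 196.8] [ 12  13  28  17 351] [519.2  78.6]
blob [345.2 209. ] [  0  26  12  15 137] [570.2  -7.2]
(array([ 595.6, -171.7,  193.6]), array([-1.7996e+02, -4.0000e-02,  7.5350e+01]), array([-0.4,  1.2, -1.5]), 23.95)
{'tx': np.float64(-86.7), 'ty': np.float64(-20.6), 'tz': np.float64(87.5), 'ax': np.float64(-0.0011), 'ay': np.float64(-0.0002), 'az': np.float64(1.3326)}
[[155 152 152 154 143 151 150 162 153 153 154 135]
 [153 152 157 144 146 142 137 124 146 157 150 134]
 [153 157 155 146 101  76  72  71  71 112 142 136]
 [154 157 151  94  78  78  78  77  75  68  98 140]
 [157 156 123  82  82  81  79  80  78  72  78 117]
 [145 148 105  84  82  82  82  80  79  76  72 109]
 [149 146 113  87  86  84  85  83  81  78  69 106]
 [154 148 132  93  87  86  86  86  84  75  82 124]
 [151 146 147 107  90  87  88  87  83  81 112 143]
 [148 147 151 153 115  90  85  83  92 119 150 154]]
```

jog_arm(
  deltas=[
    {"tx":-8,"ty":-2,"tz":0,"ax":0,"ay":0,"az":0.14,"jaw":10},
    {"tx":-20,"ty":-5,"tz":5,"ax":0,"ay":0,"az":0.28,"jaw":10},
    {"tx":-35,"ty":-8,"tz":10,"ax":0,"ay":0,"az":0.42,"jaw":10},
    {"tx":-50,"ty":-11,"tz":20,"ax":0,"ay":0,"az":0.56,"jaw":10},
    {"tx":-65,"ty":-14,"tz":30,"ax":0,"ay":0,"az":0.7,"jaw":10},
    {"tx":-80,"ty":-18,"tz":40,"ax":0,"ay":0,"az":0.84,"jaw":10},
    {"tx":-87,"ty":-20.6,"tz":50,"ax":0,"ay":0,"az":0.98,"jaw":10},
    {"tx":-87,"ty":-20.6,"tz":60,"ax":0,"ay":0,"az":1.12,"jaw":10},
    {"tx":-87,"ty":-20.6,"tz":75,"ax":0,"ay":0,"az":1.26,"jaw":10},
    {"tx":-87,"ty":-20.6,"tz":87,"ax":0,"ay":0,"az":1.333,"jaw":10},
    {"tx":-87,"ty":-20.6,"tz":87,"ax":0,"ay":0,"az":1.333,"jaw":10},
    {"tx":-87,"ty":-20.6,"tz":87,"ax":0,"ay":0,"az":1.333,"jaw":10},
  ],
)

```text
clock: 25.2
tool_pos: [522.4, -373.8, 300.4]
ee_rot: [-179.7, -0.0, -0.5]
ft_force: [-0.8, 1.0, -1.3]
opening: 21.1
finger_force: 60.0
```

```bash
python3 -c "
from h import *
s=readout.observe();print(s['tool_pos'],s['ee_rot'],s['joints'])
print(go((520.4,-378.1,225),(180,0,-1)))
def m(a):
  g=cv2.cvtColor(a,cv2.COLOR_RGB2HSV);k=((g[...,1]<40)&(g[...,2]>170)).astype(np.uint8);k[200:]=0
  n,l,st,c=cv2.connectedComponentsWithStats(k[:,200:440]);i=1+st[1:,4].argmax();print(st[i],c[i].round(1))
  x=np.where(l[60]==i)[0];print('row60',x[[0,-1]]+200)
m(cams.camera('wrist'));m(cv2.imread('pics/w3.png')[:,:,::-1])"
```

```text
[ 522.41075044 -373.84080377  300.41543242] [-1.79719555e+02 -1.56376496e-02 -4.94847291e-01] [ 32.11544979  47.98130595  -1.07201055  91.78401661   0.84559916
  40.37336495 -59.74274302]
{'tx': np.float64(-2.0), 'ty': np.float64(4.6), 'tz': np.float64(75.4), 'ax': np.float64(-0.0049), 'ay': np.float64(-0.0003), 'az': np.float64(0.0088)}
[   61    10   116   149 11959] [118.1  71.2]
row60 [261 375]
[   61    10   116   190 12939] [118.4  78.1]
row60 [261 375]
```

jog_arm(
  deltas=[
    {"tx":-2,"ty":4.6,"tz":20,"ax":-0.005,"ay":0,"az":0.009,"jaw":10},
    {"tx":-2,"ty":4.6,"tz":50,"ax":-0.005,"ay":0,"az":0.009,"jaw":10},
    {"tx":-2,"ty":4.6,"tz":70,"ax":-0.005,"ay":0,"az":0.009,"jaw":10},
    {"tx":-2,"ty":4.6,"tz":75,"ax":-0.005,"ay":0,"az":0.009,"jaw":10},
    {"tx":-2,"ty":4.6,"tz":75,"ax":-0.005,"ay":0,"az":0.009,"jaw":10},
    {"tx":-2,"ty":4.6,"tz":75,"ax":-0.005,"ay":0,"az":0.009,"jaw":10},
  ],
)

```text
clock: 25.85
tool_pos: [520.2, -380.3, 226.9]
ee_rot: [179.8, -0.1, -1.3]
ft_force: [-0.2, 0.7, -0.0]
opening: 21.1
finger_force: 60.0
```

```bash
python3 -c "
from h import *
s=readout.observe();print(s['tool_pos'],s['ee_rot'],s['ft_force'])
print(go((520.4,-378.1,195),(-179.95,0.05,-1)))"
```

```text
[ 520.23382507 -380.26817479  226.85252967] [ 1.79819085e+02 -1.44702286e-01 -1.28024800e+00] [-0.20772003  0.71097156 -0.00540117]
{'tx': np.float64(0.0), 'ty': np.float64(-2.3), 'tz': np.float64(31.8), 'ax': np.float64(0.004), 'ay': np.float64(-0.0034), 'az': np.float64(-0.0049)}
```

jog_arm(
  deltas=[
    {"tx":0,"ty":-2,"tz":10,"ax":0.003,"ay":-0.003,"az":-0.004,"jaw":10},
    {"tx":0,"ty":-2,"tz":20,"ax":0.003,"ay":-0.003,"az":-0.004,"jaw":10},
    {"tx":0,"ty":-2,"tz":28,"ax":0.003,"ay":-0.003,"az":-0.004,"jaw":10},
    {"tx":0,"ty":-2,"tz":31,"ax":0.003,"ay":-0.003,"az":-0.004,"jaw":10},
    {"tx":0,"ty":-2,"tz":32,"ax":0.003,"ay":-0.003,"az":-0.004,"jaw":10},
    {"tx":0,"ty":-2,"tz":32,"ax":0.003,"ay":-0.003,"az":-0.004,"jaw":10},
    {"tx":0,"ty":-2,"tz":32,"ax":0.003,"ay":-0.003,"az":-0.004,"jaw":10},
  ],
)

```text
clock: 26.55
tool_pos: [519.2, -377.7, 194.1]
ee_rot: [-179.9, 0.2, -1.1]
ft_force: [-2.9, 1.8, 7.7]
opening: 20.7
finger_force: 60.0
```

```bash
python3 -c "
from h import *
s=readout.observe();print(s['tool_pos'],s['ee_rot'],s['ft_force'],s['moment'])
print(go((520.4,-378.1,194.1),(-179.95,0.09,-1)))"
```

```text
[ 519.21093013 -377.69071931  194.0701701 ] [-179.89246401    0.23877574   -1.0814033 ] [-2.89946674  1.84702643  7.71814748] [0.46189898 0.60508452 0.01500011]
{'tx': np.float64(1.2), 'ty': np.float64(0.4), 'tz': np.float64(-0.0), 'ax': np.float64(-0.001), 'ay': np.float64(0.0026), 'az': np.float64(-0.0014)}
```

jog_arm(
  deltas=[
    {"tx":1,"ty":0.4,"tz":-0.5,"ax":-0.001,"ay":0.002,"az":-0.001,"jaw":10},
    {"tx":1,"ty":0.4,"tz":-0.5,"ax":-0.001,"ay":0.002,"az":-0.001,"jaw":24},
    {"tx":1,"ty":0.4,"tz":-0.5,"ax":-0.001,"ay":0.002,"az":-0.001,"jaw":40},
    {"tx":1,"ty":0.4,"tz":-0.5,"ax":-0.001,"ay":0.002,"az":-0.001,"jaw":50},
    {"tx":1,"ty":0.4,"tz":-0.5,"ax":-0.001,"ay":0.002,"az":-0.001,"jaw":50},
    {"tx":1,"ty":0.4,"tz":-15,"ax":-0.001,"ay":0.002,"az":-0.001,"jaw":50},
    {"tx":1,"ty":0.4,"tz":-45,"ax":-0.001,"ay":0.002,"az":-0.001,"jaw":50},
    {"tx":1,"ty":0.4,"tz":-85,"ax":-0.001,"ay":0.002,"az":-0.001,"jaw":60},
    {"tx":0,"ty":0,"tz":-126,"ax":0,"ay":0,"az":0,"jaw":88},
    {"tx":0,"ty":0,"tz":-126,"ax":0,"ay":0,"az":0,"jaw":88},
    {"tx":0,"ty":0,"tz":-126,"ax":0,"ay":0,"az":0,"jaw":88},
  ],
)

```text
clock: 27.65
tool_pos: [520.1, -378.3, 321.3]
ee_rot: [180.0, 0.0, -1.1]
ft_force: [-0.7, -0.3, -1.6]
opening: 79.6
finger_force: 0.0
```

```bash
python3 -c "
from h import *
s=readout.observe();print(s['tool_pos'],s['ee_rot'],s['clock'])
def m(a,s):
  g=cv2.cvtColor(a,cv2.COLOR_RGB2HSV);k=((g[...,1]<40)&(g[...,2]>170)).astype(np.uint8);k[200:]=0;k=cv2.morphologyEx(k,cv2.MORPH_OPEN,np.ones((9,9)))
  n,l,st,c=cv2.connectedComponentsWithStats(k[:,200:440]);i=1+st[1:,4].argmax();st=st[i];print(st)
  x0,y0=st[0]+200,st[1];x1,y1=x0+st[2],y0+st[3]
  print([wray(p,2,s)[:2] for p in ((x0,y0),(x1,y0),(x1,y1),(x0,y1))])
  h=((g[...,0]<12)&(g[...,1]>120)&(g[...,2]<130)).astype(np.uint8);h[:150]=0;h[290:]=0;h[:,:270]=0;h[:,360:]=0
  ys,xs=np.where(h);print('handle',[ (r,xs[ys==r].mean().round(1)) for r in (175,200,220)])
m(cams.camera('wrist'),s)
m(cv2.imread('pics/w2.png')[:,:,::-1],dict(tool_pos=np.array([518.525,-382.506,321.3]),ee_rot=np.array([179.868,.07,-.773])))
cakes()"
```

```text
[ 520.09050821 -378.32372919  321.2997551 ] [ 1.79964141e+02  1.75001654e-02 -1.08579254e+00] 27.65
[  85   52   67   71 3432]
[array([ 653.6, -349.1]), array([ 652.4, -412.9]), array([ 582.6, -411.8]), array([ 583.8, -347.4])]
handle [(175, np.float64(324.1)), (200, np.float64(328.0)), (220, np.float64(324.3))]
[  81   51   67   71 3966]
[array([ 652.8, -349.2]), array([ 651.6, -413.1]), array([ 581.9, -412.3]), array([ 582.9, -348. ])]
handle [(175, np.float64(319.3)), (200, np.float64(323.5)), (220, np.float64(316.6))]
[573.1 -27.6] bbox [294 178  24  23] area 465 V std 5.4 mean 102
[518.9  79.8] bbox [265 191  25  23] area 480 V std 5.4 mean 103
[447.3 -29.7] bbox [293 210  25  23] area 486 V std 5.5 mean 103
```

```bash
python3 -c "
from cell import ticket
print(ticket.sign_off())"
```

```text
the job is handed in; nothing more can be done
None
```

I turned both cakes over; by camera measurement they lie flat, seed side down and wholly on the cork. The turned cake did not move and the spatula is back on its rest within about 1 mm. I handed the job in at about 28 s, without re-measuring the other bench objects.

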